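# Put the rooks away in the roll-top piece box

### The arm

A 7-joint arm with a two-finger parallel gripper is mounted at the origin on the work surface. World frame = base frame: x ahead of the robot, y to its left, z up, the work surface at z = 0. Lengths are in m, angles in rad, forces in N, time in s.
With the tool pointing down it reaches from about 0.35 to 0.9 m from the base axis. Payload 8.1 kg.
Tool frame: the origin (TCP) lies at the very end of the fingers, on their centre line; the grasp point (between the pads) lies 19 mm behind it; z points along the fingers, y is the line along which they close (so a half turn about z gives the same grasp; the last joint's range is limited). The gripper opens to 92 mm and grips with 3 to 60 N. Pads are 19 mm wide; open, the fingers measure 130 mm over their backs; the gripper's body (75 mm by 190 mm) begins 47 mm behind the grasp point.
Start: joints at [-1.354, 0.434, 0.025, 1.573, -0.012, 1.134, -0.075], TCP at [0.197, 0.593, 0.227] pointing down, gripper open.
Joint ranges: [-2.62, 2.62], [-0.44, 2.09], [-1.27, 1.32], [0.08, 2.57], [-1.32, 4.46], [0.12, 2], [-2.74, 2.74]. Speed limits (rad/s): [2.22, 2.22, 3.01, 3.01, 3.14, 3.14, 3.14].

### API

Orientations are given as a rotation vector (axis times angle).
In Python, from cell import observe, get_image, sign_off, find_in, trace, place_of gives the robot as it stands. The module is installed in compiled form; this text tells all that it offers.
- The arm moves only by the shell command python3 -m handwheel 'ROWS' [OPENING] [FORCE]. ROWS is JSON, a list of rows, each a list of 6 numbers: the shift along the tool's x, y, z each as a share of 0.02 m, from -1 to 1, then the turn, a rotation vector about the tool's x, y, z each as a share of 4 degrees, from -1 to 1. A call has 1 to 8 rows; each row shifts and turns the commanded pose from where the row before left it, along the tool's axes as they then stand; what a row does not reach is not made up. A row lasts 1/12 s, in which the tool goes at most 41.7 mm and 7.16 degrees, less where a joint would pass 70% of its speed; a pose out of reach is approached as far as the arm can. A call with a number of a shift or a turn outside -1 to 1 is refused whole. A call with a gripper value outside its range is refused whole. OPENING is the opening, from 0 (shut) to 1 (fully open), set as the call begins (- or left out, the last holds). The fingers move at their own pace and stop on an object; FORCE is the grip in N (left out, the last holds). Time passes only in rows, so rows that do not move let the fingers close. It gives the time, the measured TCP pose, the force, the opening and the grip force at its end, in the units of the state.
- observe(): the state, without advancing time (a new reading comes with each control period).
- get_image(name): name is "side" or "top"; returns a dict with "image" (400x640x3 uint8, red, green, blue), "fx", "fy", "cx", "cy" (pixels), "position" and "orientation" of the camera in the world. Camera axes: x right, y down, z forward; pixel columns grow to the right and rows downward; lengths in m; the calibration is good to about 2 mm. A picture is of the moment at which its call begins. There is no depth.
- sign_off(): hands the job in; it is judged then, once.
Trained networks look in the newest picture that a camera, given by its name, has taken for a name from the list of things; names that differ only in an ending like _2 or _b are one class to them, and where a whole thing is asked for, a point or a joint stands for the part that bears it (a point fixed in the world has none). Each returns a list of dicts, best first, with "score" (0 to 1); they miss things now and then, are a little off and sometimes report something else, mostly with a low value. They report only what shows in the picture. A call takes as long as a camera call. They do not tell look-alikes from the thing itself.
- find_in(label, camera): "rect" ([centre column, centre row, width, height] as shares, 0 to 1, of the picture: columns of its width, rows of its height, round what is visible of it).
- trace(label, camera): "region" (400x640 bool, what is visible of it) and "rect" ([centre column, centre row, width, height] as shares, 0 to 1, of the picture: columns of its width, rows of its height, round what is visible of it).
- place_of(label, camera): "point" ([column, row] as shares, 0 to 1, of the picture: columns of its width, rows of its height: a listed point, or the origin of a listed thing).
The state is a dict: "clock": time; "joints": joint angles; "dq": joint speeds; "joint_efforts": joint torques, N m; "position": TCP position; "ee_rot": TCP orientation; "force": force on the tool from outside, world axes, zero at the start; "ft_torque": the same for the moment, N m; "width": opening from 0.0 (shut) to 1.0 (fully open); "gripper_force": force on a finger pad.
Only numpy, scipy, OpenCV 4.12 (cv2) and the standard library are available. Lean on these libraries where they do the work, as an engineer would, in place of code of your own. Each camera call takes 0.05 s, during which the arm holds its last target. There are 200 camera calls.

### The job

Put the two cream rooks away in the roll-top piece box: slide each one, standing upright, into the slot at the front of the box with its foot under the slotted plate, and on round to an end of the cross slot, so that one rook stands at the left end and one at the right end. Then, with both in place, roll the slatted shutter forward and down until it is fully shut, and leave everything else on the stool standing where it was.

Things in the scene. Friction and masses are not known exactly. Their poses are not given: they have to be found in the camera images.
- rook_a: Cream plastic rook, round about z, 62 mm tall, 60 g. Foot 36 mm diameter up to 7 mm height, tapering to a 20 mm neck by 16 mm; neck 20 mm diameter up to 40 mm; head 28 mm diameter from 44 to 62 mm height (grip this from above). Origin at the centre of its underside, z up. Starts standing on the stool. Either rook may go to either end.
- rook_b: The second cream rook, identical to rook_a.
- piece_box: Roll-top wooden piece box, fixed. Origin on the stool's surface under the shutter axis; x points from the open front to the back, y to the left, z up. Base x -165 to +130, y -115 to +115 mm, 26 mm high. Half-disc side cheeks at y = +-105 to +-115 mm, radius 135 mm about the shutter axis (along y at x = 0, z = 30 mm); fixed rear hood, radius 137 mm, from 29 deg behind vertical down.
- mouth (a point): Middle of the front edge of the entry lane, at channel floor height: box (-165, 0, 6) mm; box axes. The base is a 6 mm floor, a foot channel from z = 6 to 20 mm, and over it a slotted plate from z = 20 to 26 mm. Entry lane runs along +x at y = 0: channel 44 mm wide, slot in the plate 28 mm wide; over the front 25 mm they flare to 68 and 52 mm. The foot must enter level here, under the plate.
- left_end (a point): Where a put-away rook's underside centre stands at the left (+y) end of the cross lane: box (-88, 50, 6) mm. The cross lane runs along y, centred on x = -88 mm, and meets the entry lane at y = 0 (a T seen from above): channel 44 mm wide from y = -72 to 72 mm, slot 28 mm wide from y = -64 to 64 mm. The foot can go 4 mm farther out.
- right_end (a point): The same at the right (-y) end of the cross lane: box (-88, -50, 6) mm.
- shutter (a joint): Angle of the slatted roll-top shutter about its axis: 0 rad = rolled fully back, grows as it rolls forward and down, 1.48 rad = fully shut. Starts open, 0 to 0.2. Stays where it is left; about 3 N at the handle moves it. Curved panel 206 mm wide, radius 116 to 124 mm; its lower edge stands 85 deg above the front horizontal at 0 rad and meets the plate when shut.
- shutter_handle (a point): Grip point of the shutter's brass handle, a rib along box y, 90 mm long, 12 mm thick, standing out radially from 125 to 155 mm from the axis. The point is mid-length, mid-thickness, 145 mm from the axis, 103 deg above the front horizontal at 0 rad (just behind the top), 18 deg when shut. Push it from behind, then press it down from above, with closed fingertips.
- egg_timer: Orange egg timer, round, 62 mm diameter, 60 mm tall; upright when standing; origin at the centre of its underside, z up. Leave it alone.
- ashtray: Empty round glass ashtray, 90 mm diameter, 28 mm tall; upright when standing; origin at the centre of its underside, z up. Leave it alone.
- black_king: Black chess king, 36 mm foot, 95 mm tall, in front of the box to the left of the entry lane; upright when standing; origin at the centre of its underside, z up. Leave it alone.
- black_pawn: Black chess pawn, 30 mm foot, 44 mm tall, in front of the box to the right of the entry lane; upright when standing; origin at the centre of its underside, z up. Leave it alone.
- black_bishop: Black chess bishop, 32 mm foot, 67 mm tall; upright when standing; origin at the centre of its underside, z up. Leave it alone.
- mug: Blue mug, 80 mm diameter, 90 mm tall, with a handle on one side; upright when standing; origin at the centre of its underside, z up. Leave it alone.
Things that resemble listed ones, but are neither listed nor needed, are in the scene too. Leave any orange look-alike of the rook_a alone.

How it is judged:
On the way, in this order (a step that is already met when the one before it is completed fails the run):
1. one rook stands at an end of the cross slot, its foot under the plate (((y of rook_a in the frame of piece_box between 0.04 and 0.062 m and x of rook_a in the frame of piece_box between -0.1 and -0.076 m and z of rook_a in the frame of piece_box between 0.002 and 0.012 m and angle between rook_a's own z axis and vertical below 0.12 rad) or (y of rook_a in the frame of piece_box between -0.062 and -0.04 m and x of rook_a in the frame of piece_box between -0.1 and -0.076 m and z of rook_a in the frame of piece_box between 0.002 and 0.012 m and angle between rook_a's own z axis and vertical below 0.12 rad) or (y of rook_b in the frame of piece_box between 0.04 and 0.062 m and x of rook_b in the frame of piece_box between -0.1 and -0.076 m and z of rook_b in the frame of piece_box between 0.002 and 0.012 m and angle between rook_b's own z axis and vertical below 0.12 rad) or (y of rook_b in the frame of piece_box between -0.062 and -0.04 m and x of rook_b in the frame of piece_box between -0.1 and -0.076 m and z of rook_b in the frame of piece_box between 0.002 and 0.012 m and angle between rook_b's own z axis and vertical below 0.12 rad))), for 0.2 s.
2. the two rooks stand at opposite ends of the cross slot ((((y of rook_a in the frame of piece_box between 0.04 and 0.062 m and x of rook_a in the frame of piece_box between -0.1 and -0.076 m and z of rook_a in the frame of piece_box between 0.002 and 0.012 m and angle between rook_a's own z axis and vertical below 0.12 rad) and (y of rook_b in the frame of piece_box between -0.062 and -0.04 m and x of rook_b in the frame of piece_box between -0.1 and -0.076 m and z of rook_b in the frame of piece_box between 0.002 and 0.012 m and angle between rook_b's own z axis and vertical below 0.12 rad)) or ((y of rook_a in the frame of piece_box between -0.062 and -0.04 m and x of rook_a in the frame of piece_box between -0.1 and -0.076 m and z of rook_a in the frame of piece_box between 0.002 and 0.012 m and angle between rook_a's own z axis and vertical below 0.12 rad) and (y of rook_b in the frame of piece_box between 0.04 and 0.062 m and x of rook_b in the frame of piece_box between -0.1 and -0.076 m and z of rook_b in the frame of piece_box between 0.002 and 0.012 m and angle between rook_b's own z axis and vertical below 0.12 rad)))), for 0.2 s.
3. the shutter is fully shut (value of joint shutter above 1.42 rad), for 0.2 s.
At the end, for the whole second after the job is handed in: One rook stands upright (within 0.12 rad) at each end of the cross slot, foot under the plate on the channel floor, within 12 mm of the lane's line and at least 40 mm to the left or right of the box's middle, at rest; the shutter stands at 1.42 rad or more of its 1.48 rad ((((y of rook_a in the frame of piece_box between 0.04 and 0.062 m and x of rook_a in the frame of piece_box between -0.1 and -0.076 m and z of rook_a in the frame of piece_box between 0.002 and 0.012 m and angle between rook_a's own z axis and vertical below 0.12 rad) and (y of rook_b in the frame of piece_box between -0.062 and -0.04 m and x of rook_b in the frame of piece_box between -0.1 and -0.076 m and z of rook_b in the frame of piece_box between 0.002 and 0.012 m and angle between rook_b's own z axis and vertical below 0.12 rad)) or ((y of rook_a in the frame of piece_box between -0.062 and -0.04 m and x of rook_a in the frame of piece_box between -0.1 and -0.076 m and z of rook_a in the frame of piece_box between 0.002 and 0.012 m and angle between rook_a's own z axis and vertical below 0.12 rad) and (y of rook_b in the frame of piece_box between 0.04 and 0.062 m and x of rook_b in the frame of piece_box between -0.1 and -0.076 m and z of rook_b in the frame of piece_box between 0.002 and 0.012 m and angle between rook_b's own z axis and vertical below 0.12 rad))) and value of joint shutter above 1.42 rad and linear speed of each of rook_a, rook_b below 0.02 m/s); the robot touches nothing.
It fails at once if the egg timer was moved more than 15 mm or tipped (distance of egg_timer from where it was at the start of the episode above 0.015 m or angle between egg_timer's own z axis and vertical above 0.3 rad).
It fails at once if the ashtray was moved more than 15 mm or tipped (distance of ashtray from where it was at the start of the episode above 0.015 m or angle between ashtray's own z axis and vertical above 0.3 rad).
It fails at once if a black chess piece was moved more than 15 mm or tipped (distance of any of black_king, black_pawn, black_bishop from where it was at the start of the episode above 0.015 m or angle between any of black_king, black_pawn, black_bishop's own z axis and vertical above 0.3 rad).
It fails at once if the mug was moved more than 15 mm or tipped (distance of mug from where it was at the start of the episode above 0.015 m or angle between mug's own z axis and vertical above 0.3 rad).
It also fails if it takes over 72 s, if anything falls off the work surface, if the arm or the gripper's body presses on something with over 40 N, if the wrist force passes 120 N, or if a joint passes its speed limit or range.

## Working session

There is one attempt and no reset: what is moved stays moved. The work goes in short steps, Python scripts to look and compute and a shell command to move; the robot and the scene stay as the last step left them, time stands still between calls to the robot, and variables do not carry over. Pictures are saved under pics/ and viewed, at most 10 in all, crops included, and the job is handed in when it is done.

```bash
mkdir -p pics; cat > h.py <<'E'
import numpy as np, cv2
from cell import *
from scipy.spatial.transform import Rotation as R
def rot(o):
    o=np.array(o,float)
    if o.shape==(3,3): return o
    return R.from_rotvec(o).as_matrix() if o.size==3 else R.from_quat(o).as_matrix()
def onplane(im,u,v,z):
    d=rot(im['orientation'])@np.array([(u-im['cx'])/im['fx'],(v-im['cy'])/im['fy'],1]); p=np.array(im['position'])
    return p+d*(z-p[2])/d[2]
def proj(im,P):
    q=rot(im['orientation']).T@(np.array(P)-np.array(im['position'])); return np.array([im['fx']*q[0]/q[2]+im['cx'],im['fy']*q[1]/q[2]+im['cy']])
def save(im,n): cv2.imwrite('pics/'+n,im['image'][:,:,::-1])
E
python3 - <<'E'
from h import *
print(observe())
for c in('top','side'):
    im=get_image(c); save(im,c+'0.png'); print(c,im['position'],im['orientation'],im['fx'])
    for l in ['rook_a','piece_box','mouth','left_end','right_end','shutter_handle','egg_timer','ashtray','black_king','black_pawn','black_bishop','mug']:
        z=.006 if l in('mouth','left_end','right_end') else .17 if l=='shutter_handle' else 0
        for r in place_of(l,c)[:4]:
            u,v=r['point'][0]*640,r['point'][1]*400
            print(l,round(r['score'],2),round(u),round(v),onplane(im,u,v,z).round(3))
E
```

```text
{'clock': 0.0, 'joints': array([-1.35361421,  0.43523454,  0.02501612,  1.57409668, -0.01163696,
        1.1339861 , -0.07508709]), 'dq': array([-1.74134605e-03,  3.43542609e-04,  1.35309963e-05,  1.37669008e-03,
        4.04262760e-05, -6.43630601e-04, -2.20997191e-03]), 'joint_efforts': array([-8.52232952e-04, -6.67831564e+01,  9.84518901e-01, -3.14477599e+01,
       -6.06882828e-02,  4.22964175e-02,  1.83741481e-04]), 'position': array([0.1963815 , 0.59281053, 0.22593844]), 'ee_rot': array([-5.00328355e-01, -3.10136928e+00,  2.47254718e-03]), 'force': array([0.128688  , 0.54053069, 0.97329085]), 'ft_torque': array([-0.00698552,  0.03738699, -0.0242794 ]), 'gripper_force': 0.0, 'width': 0.9986693167574953}
top [ 0.37597081 -0.01420577  1.86691746] [-2.19814479  2.145367   -0.09040926] 501.4552716995673
rook_a 0.67 442 206 [ 0.526 -0.423  0.   ]
rook_a 0.61 224 191 [0.564 0.395 0.   ]
rook_a 0.56 397 195 [ 0.562 -0.254  0.   ]
rook_a 0.46 424 200 [ 0.546 -0.355  0.   ]
piece_box 0.59 327 181 [0.61 0.01 0.  ]
mouth 0.71 318 222 [0.454 0.04  0.006]
mouth 0.7 296 244 [0.373 0.118 0.006
[... 816 characters left out ...]
0.48 356 281 [ 0.563 -0.262  0.   ]
piece_box 0.91 351 218 [0.617 0.021 0.   ]
mouth 0.87 303 217 [0.455 0.053 0.006]
left_end 0.55 325 212 [0.534 0.064 0.006]
right_end 0.82 326 233 [ 0.518 -0.04   0.006]
right_end 0.37 358 306 [ 0.543 -0.355  0.006]
shutter_handle 0.67 357 179 [0.63  0.017 0.17 ]
shutter_handle 0.65 278 232 [ 0.35  -0.184  0.17 ]
shutter_handle 0.64 318 165 [0.522 0.121 0.17 ]
egg_timer 0.67 280 185 [0.399 0.266 0.   ]
ashtray 0.62 302 284 [ 0.404 -0.24   0.   ]
black_king 0.7 280 211 [0.382 0.112 0.   ]
black_pawn 0.47 280 232 [0.367 0.001 0.   ]
black_pawn 0.2 276 160 [0.403 0.443 0.   ]
black_bishop 0.4 273 162 [0.392 0.429 0.   ]
mug 0.56 307 352 [ 0.379 -0.466  0.   ]
```

```bash
python3 - <<'E'
import cv2
a=cv2.imread('pics/top0.png')[140:280,190:490];b=cv2.imread('pics/side0.png')[120:400,220:440]
cv2.imwrite('pics/top0c.png',cv2.resize(a,None,fx=2.66,fy=2.66,interpolation=cv2.INTER_CUBIC))
cv2.imwrite('pics/side0c.png',cv2.resize(b,None,fx=2.1,fy=2.1,interpolation=cv2.INTER_CUBIC))
E
```

```text
(no output)
```

View pics/top0c.png

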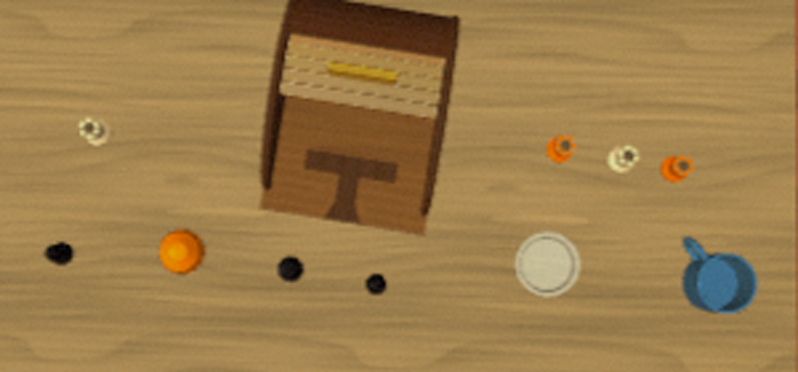

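View pics/side0c.png

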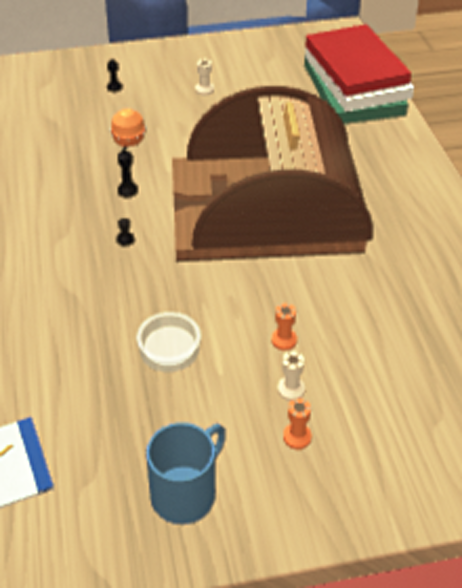

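The top crop shows the box, with its T slot at about (345,185) and the shutter rolled back. The cream rooks are at (93,130) and (623,158), with an orange look-alike on each side of the right one. The side view agrees. The king and pawn stand in front of the box, on either side of the lane.

Next I refine the box pose with a template fit and the rook positions with a silhouette fit.

```bash
cat > fit.py <<'E'
from h import *
from scipy.optimize import minimize
ims={}; tr={}
for c in('top','side'):
    ims[c]=get_image(c); tr[c]=trace('rook_a',c)
# rooks: centroid of the silhouette
prof=[(0,18),(7,18),(16,10),(40,10),(44,14),(62,14)]
a=np.linspace(0,2*np.pi,24,endpoint=False)
def sil(im,xy):
    m=np.zeros((1600,2560),np.uint8)
    for (z1,r1),(z2,r2) in zip(prof[:-1],prof[1:]):
        pts=[proj(im,[xy[0]+r*np.cos(t)/1e3,xy[1]+r*np.sin(t)/1e3,z/1e3]) for z,r in((z1,r1),(z2,r2)) for t in a]
        cv2.fillConvexPoly(m,cv2.convexHull((np.array(pts)*4+1.5).round().astype(np.int32)),1)
    ys,xs=np.nonzero(m); return np.array([xs.mean(),ys.mean()])/4, len(xs)/16
for c in ims:
    for g in ([.566,.394],[.551,-.350]):
        im=ims[c]
        best=[]
        for r in tr[c]:
            ys,xs=np.nonzero(r['region']); ctr=np.array([xs.mean(),ys.mean()])
            p=np.array(g,float)
            for _ in range(4):
                s,n=sil(im,p); d=onplane(im,*ctr,.03)-onplane(im,*s,.03); p=p+d[:2]
            if np.hypot(*(p-g))<.03: best.append((p.round(4),len(xs),n,round(r['score'],2)))
        print(c,g,best)
# box: T slot in the top picture
im=ims['top']; G=cv2.GaussianBlur(cv2.cvtColor(im['image'],cv2.COLOR_RGB2GRAY),(0,0),.7).astype(np.float32)
T=lambda e:[(-165,26+e),(-140,14+e),(-102-e,14+e),(-102-e,64+e),(-74+e,64+e),(-74+e,-64-e),(-102-e,-64-e),(-102-e,-14-e),(-140,-14-e),(-165,-26-e)]
gx,gy=np.meshgrid(np.arange(-163,-50,2),np.arange(-90,91,2)); P=np.c_[gx.ravel(),gy.ravel()].astype(np.float32)
ins=np.array([cv2.pointPolygonTest(np.array(T(0),np.float32),(float(x),float(y)),True) for x,y in P])
W=np.clip(ins/4,-1,1); near=abs(ins)<12
def val(q):
    c,s=np.cos(q[2]),np.sin(q[2]); X=np.c_[q[0]+(c*P[:,0]-s*P[:,1])/1e3,q[1]+(s*P[:,0]+c*P[:,1])/1e3,np.full(len(P),.026)]
    Rm=rot(im['orientation']); Q=(X-np.array(im['position']))@Rm; u=im['fx']*Q[:,0]/Q[:,2]+im['cx']; v=im['fy']*Q[:,1]/Q[:,2]+im['cy']
    I=cv2.remap(G,u.astype(np.float32)[:,None],v.astype(np.float32)[:,None],cv2.INTER_LINEAR)[:,0]
    return np.corrcoef(I[near],W[near])[0,1]
r=min((minimize(val,[.615+dx,.015+dy,-.16+t],method='Nelder-Mead',options=dict(initial_simplex=np.array([.615+dx,.015+dy,-.16+t])+np.array([[0,0,0],[.01,0,0],[0,.01,0],[0,0,.05]]))) for dx in(-.01,0.01) for dy in(-.01,.01) for t in(-.03,.03)),key=lambda r:r.fun)
q=r.x; print('box',q.round(4),r.fun)
def B(x,y,z=0): c,s=np.cos(q[2]),np.sin(q[2]); return np.array([q[0]+(c*x-s*y)/1e3,q[1]+(s*x+c*y)/1e3,z/1e3])
o=im['image'].copy()
for th in(0,.1,.2):
    f=np.radians(103)-th; print('handle th',th,[proj(ims[c],B(-145*np.cos(f),0,30+145*np.sin(f))).round(1) for c in ims])
for c in ims:
    V=[]
    for poly in ([(-165,115,0),(-165,-115,0),(130,-115,0)],[(x,y,26) for x,y in T(0)],[(-165,115,26),(-165,-115,26)]):
        pass
    o=cv2.resize(ims[c]['image'],None,fx=4,fy=4,interpolation=cv2.INTER_CUBIC)
    for poly in ([(-165,115,0),(-165,-115,0),(130,-115,0)],[(x,y,26) for x,y in T(0)],[(-165,115,26),(-165,-115,26),(-130,-115,26)]):
        cv2.polylines(o,[np.array([proj(ims[c],B(*p))*4+1.5 for p in poly]).round().astype(np.int32)],False,(0,255,0),1)
    k=o[560:940,1080:1560] if c=='top' else o[560:1080,1080:1560]
    ims[c]['k']=k
    print(c,[(h['point'][0]*640,h['point'][1]*400,round(h['score'],2)) for h in place_of('shutter_handle',c)[:2]])
cv2.imwrite('pics/box.png',np.hstack([cv2.copyMakeBorder(ims['top']['k'],0,140,0,0,cv2.BORDER_CONSTANT),ims['side']['k']])[:,:,::-1][::1,::1][:, :960])
x=cv2.imread('pics/box.png'); cv2.imwrite('pics/box.png',cv2.resize(x,None,fx=.83,fy=.83,interpolation=cv2.INTER_AREA))
E
python3 fit.py
```

```text
top [0.566, 0.394] [(array([0.5692, 0.3906]), 88, 98.5625, 0.47)]
top [0.551, -0.35] [(array([ 0.5493, -0.3455]), 84, 94.0625, 0.59)]
side [0.566, 0.394] []
side [0.551, -0.35] [(array([ 0.5452, -0.3487]), 211, 241.625, 0.74)]
box [ 0.616   0.0149 -0.1407] -0.9740252238172814
handle th 0 [array([326.6, 163.5]), array([362.5, 178.8])]
handle th 0.1 [array([325.9, 167.5]), array([358.2, 178.3])]
handle th 0.2 [array([325.2, 171.6]), array([353.7, 178.2])]
top [(323.776, 169.4, 0.72)]
side [(359.68000000000006, 177.48, 0.56)]
```

View pics/box.png

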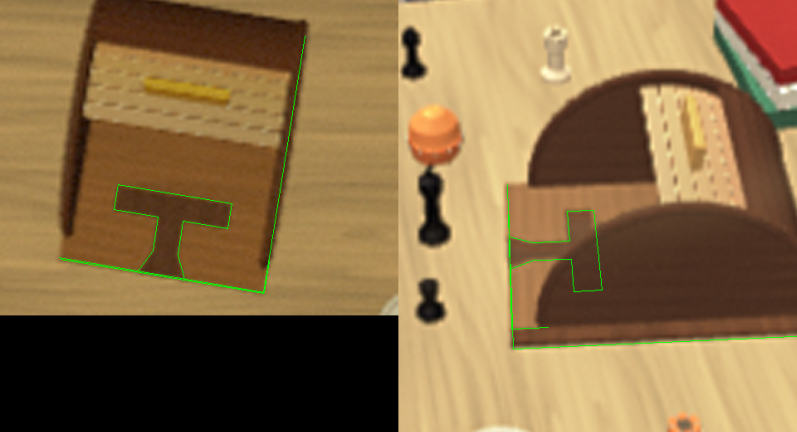

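```bash
cat > w.py <<'E'
# pose in box axes (mm), tool y/z axes in box axes
from h import *
q=[.616,.0149,-.1407]
def st():
    s=observe(); M=R.from_euler('z',-q[2]).as_matrix(); p=M@(np.array(s['position'])-[q[0],q[1],0])*1e3; A=M@rot(s['ee_rot'])
    print('t %.2f'%s['clock'],'box',p.round(1),'x',A[:,0].round(3),'y',A[:,1].round(3),'z',A[:,2].round(3),'F',np.round(s['force'],1),'w %.3f g %.1f'%(s['width'],s['gripper_force']),'j',np.round(s['joints'],2))
if __name__=='__main__': st()
E
python3 -m handwheel '[[0,0,0,0,0,-0.86],[0,0,0,0,0,-0.86],[0,0,0,0,0,-0.86],[-1,-0.37,0.26,0,0,0],[-1,-0.37,0.26,0,0,0],[-1,-0.37,0.26,0,0,0],[-1,-0.37,0.26,0,0,0],[-1,-0.37,0.26,0,0,0]]' 0.6 20
python3 w.py
python3 -m handwheel '[[-1,-0.37,0.26,0,0,0],[-1,-0.37,0.26,0,0,0],[-1,-0.37,0.26,0,0,0],[-1,-0.37,0.26,0,0,0],[-1,-0.37,0.26,0,0,0],[-1,-0.37,0.26,0,0,0],[-1,-0.37,0.26,0,0,0],[-1,-0.37,0.26,0,0,0]]' 
python3 w.py
```

```text
clock: 2.27
position: [0.2912, 0.5422, 0.2006]
ee_rot: [0.219, 3.134, 0.0]
force: [0.8, 0.1, 0.2]
width: 0.598
gripper_force: 0.0
t 2.27 box [-395.5  476.6  200.6] x [-1.    -0.001 -0.   ] y [-0.001  1.     0.   ] z [ 0.  0. -1.] F [0.8 0.1 0.2] w 0.598 g 0.0 j [-1.17  0.44  0.01  1.63 -0.    1.07  0.27]
clock: 2.93
position: [0.4415, 0.4613, 0.159]
ee_rot: [0.219, 3.134, 0.0]
force: [0.2, -0.4, 0.6]
width: 0.603
gripper_force: 0.0
t 2.93 box [-235.4  417.5  159. ] x [-1.    -0.001 -0.   ] y [-0.001  1.     0.   ] z [ 0.  0. -1.] F [ 0.2 -0.4  0.6] w 0.603 g 0.0 j [-0.91  0.51  0.04  1.62 -0.02  1.01  0.56]
```

```bash

python3 -m handwheel '[[-0.97,-0.37,0.26,0,0,0],[-0.97,-0.37,0.26,0,0,0],[-0.97,-0.37,0.26,0,0,0],[-0.97,-0.37,0.26,0,0,0],[-0.97,-0.37,0.26,0,0,0],[-0.97,-0.37,0.26,0,0,0],[-0.97,-0.37,0.26,0,0,0],[0,0,0,0,0,0]]' >/dev/null
python3 w.py
python3 - <<'E'
from h import *
im=get_image('side'); cv2.imwrite('pics/ga.png',cv2.resize(im['image'][70:220,220:420,::-1],None,fx=3,fy=3))
E
```

```text
t 3.60 box [-95.8 362.2 121.5] x [-1.     0.005 -0.002] y [ 0.005  1.    -0.003] z [ 0.002 -0.003 -1.   ] F [ 0.3 -1.4  0.6] w 0.602 g 0.0 j [-0.71  0.63  0.05  1.51 -0.03  1.    0.78]
```

View pics/ga.png

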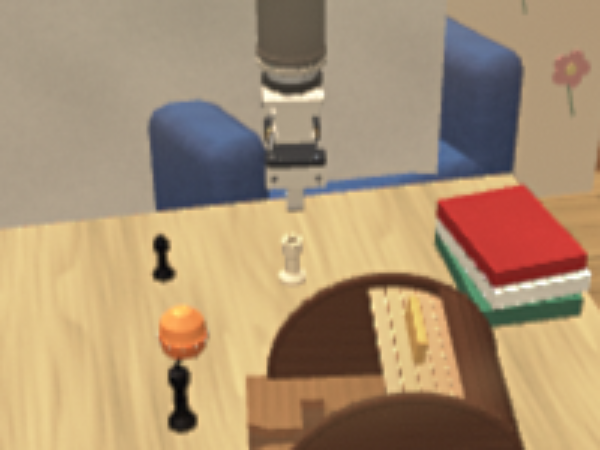

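The fingers (crop column 295) hang directly over the cream rook (292,258), so I go down and grasp it.

```bash

python3 -m handwheel '[[0.16,0.2,0.85,0,0,0],[0,0,0.85,0,0,0],[0,0,0.85,0,0,0],[0,0,0.85,0,0,0],[0,0,0.85,0,0,0],[0,0,0,0,0,0]]' >/dev/null
python3 w.py
python3 -m handwheel '[[0,0,0,0,0,0],[0,0,0,0,0,0],[0,0,0,0,0,0],[0,0,0,0,0,0],[0,0,0,0,0,0]]' 0.1 20 >/dev/null
python3 w.py
```

```text
t 4.15 box [-106.5  369.6   34.5] x [-1.    -0.002  0.004] y [-0.002  1.    -0.003] z [-0.004 -0.003 -1.   ] F [-0.4 -0.2 -0.5] w 0.595 g 0.0 j [-0.72  0.72  0.04  1.58 -0.04  0.84  0.77]
t 4.57 box [-103.3  370.7   38.8] x [-1.    -0.001 -0.001] y [-0.001  1.     0.001] z [ 0.001  0.001 -1.   ] F [-0.5 -0.4  1.9] w 0.315 g 20.0 j [-0.71  0.72  0.04  1.58 -0.04  0.85  0.77]
```

```bash

python3 -m handwheel '[[0,0,-0.5,0,0,0],[0,0,-1,0,0,0],[0,0,-1,0,0,0],[0,0,-1,0,0,0],[0,0,-1,0,0,0],[0.27,-0.95,-1,0,0,0],[0.27,-0.95,-0.5,0,0,0],[0.27,-0.95,0,0,0,0]]' >/dev/null
python3 -m handwheel '[[0.27,-0.95,0,0,0,0],[0.27,-0.95,0,0,0,0],[0.27,-0.95,0,0,0,0],[0.27,-0.95,0,0,0,0],[0.27,-0.95,0,0,0,0],[0.27,-0.95,0,0,0,0],[0.27,-0.95,0,0,0,0],[0.27,-0.95,0,0,0,0]]' >/dev/null
python3 -m handwheel '[[0.27,-0.95,0,0,0,0],[0.27,-0.95,0,0,0,0],[0.27,-0.95,0,0,0,0],[0.27,-0.95,0,0,0,0],[0.27,-0.95,0,0,0,0],[0.27,-0.95,0,0,0,0],[0,0,0,0,0,0],[0,0,0,0,0,0]]' >/dev/null
python3 w.py
```

```text
t 6.57 box [-195.1   46.5  158.6] x [-1.     0.001 -0.001] y [0.001 1.    0.001] z [ 0.001  0.001 -1.   ] F [ 0.1  0.7 -0.4] w 0.319 g 20.0 j [-0.4   0.21  0.09  2.1  -0.03  0.83  1.13]
```

```bash

python3 -m handwheel '[[0.2,-0.78,0,0,0,0],[0.2,-0.78,0,0,0,0],[0.2,-0.77,0,0,0,0],[0,0,0,0,0,0]]' >/dev/null
python3 w.py
python3 -m handwheel '[[0,0,0.8,0,0,0],[0,0,1,0,0,0],[0,0,1,0,0,0],[0,0,1,0,0,0],[0,0,0.7,0,0,0],[0,0,0.3,0,0,0],[0,0,0,0,0,0],[0,0,0,0,0,0]]' >/dev/null
python3 w.py
python3 - <<'E'
from h import *
im=get_image('side'); cv2.imwrite('pics/gb.png',cv2.resize(im['image'][150:260,240:380,::-1],None,fx=4,fy=4,interpolation=cv2.INTER_CUBIC))
E
```

```text
t 6.90 box [-207.6   -1.2  158.1] x [-1.     0.001  0.   ] y [ 0.001  1.    -0.001] z [-0.    -0.001 -1.   ] F [-0.4 -0.5 -0.4] w 0.315 g 20.0 j [-0.33  0.17  0.11  2.16 -0.03  0.82  1.23]
t 7.57 box [-206.7    1.3   62.1] x [-1.    -0.002 -0.   ] y [-0.002  1.     0.   ] z [ 0.  0. -1.] F [ 0.8  0.7 -0.3] w 0.313 g 20.0 j [-0.31  0.34  0.09  2.26 -0.06  0.55  1.26]
```

View pics/gb.png

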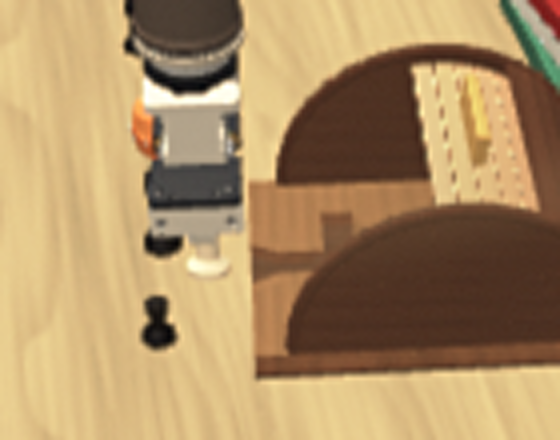

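The rook hangs upright from the fingers in front of the lane, with its foot at about crop (208,265) and clear of the king and pawn. I check its foot height against the picture.

```bash
python3 - <<'E'
from h import *
im=get_image('side'); a=im['image'].astype(int)
c,s=np.cos(-.1407),np.sin(-.1407)
for z in(.018,.022,.026,.030):
    t=np.linspace(0,6.28,90); x=-.2067+.018*np.cos(t); y=.0013+.018*np.sin(t)
    for zz in(z,): 
        P=np.array([proj(im,[.616+c*X-s*Y,.0149+s*X+c*Y,zz]) for X,Y in zip(x,y)]); print(z,'bottom row',P[:,1].max().round(2),'cols',P[:,0].min().round(1),P[:,0].max().round(1))
sub=a[205:228,280:306]; print('col 292', [(r,a[r,291:293].mean(0).astype(int).tolist()) for r in range(208,225)])
print('row 216',[(k,a[216,k,2]) for k in range(282,302)])
E
```

```text
0.018 bottom row 221.11 cols 285.6 296.1
0.022 bottom row 220.22 cols 285.6 296.1
0.026 bottom row 219.32 cols 285.5 296.0
0.03 bottom row 218.43 cols 285.4 296.0
col 292 [(208, [171, 156, 133]), (209, [163, 149, 127]), (210, [163, 148, 122]), (211, [202, 176, 138]), (212, [218, 189, 146]), (213, [217, 188, 145]), (214, [223, 196, 150]), (215, [245, 227, 178]), (216, [254, 245, 204]), (217, [253, 242, 199]), (218, [239, 221, 170]), (219, [219, 190, 144]), (220, [227, 198, 141]), (221, [232, 205, 142]), (222, [231, 202, 142]), (223, [229, 201, 139]), (224, [228, 199, 139])]
row 216 [(282, np.int64(135)), (283, np.int64(138)), (284, np.int64(135)), (285, np.int64(133)), (286, np.int64(150)), (287, np.int64(210)), (288, np.int64(225)), (289, np.int64(220)), (290, np.int64(216)), (291, np.int64(208)), (292, np.int64(201)), (293, np.int64(195)), (294, np.int64(188)), (295, np.int64(183)), (296, np.int64(169)), (297, np.int64(137)), (298, np.int64(139)), (299, np.int64(142)), (300, np.int64(144)), (301, np.int64(144))]
```

```bash

python3 -m handwheel '[[0,-0.05,0.4,0,0,0],[0,0,0.4,0,0,0],[0,0,0,0,0,0],[0,0,0,0,0,0]]' >/dev/null
python3 w.py
python3 -m handwheel '[[-0.5,0,0,0,0,0],[-0.5,0,0,0,0,0],[-0.5,0,0,0,0,0],[-0.5,0,0,0,0,0],[-0.5,0,0,0,0,0],[0,0,0,0,0,0]]' >/dev/null
python3 w.py
```

```text
t 8.00 box [-207.6   -0.7   45.3] x [-1.    -0.001  0.001] y [-0.001  1.    -0.   ] z [-0.001 -0.    -1.   ] F [ 0.6 -0.  -0.5] w 0.312 g 20.0 j [-0.3   0.37  0.09  2.27 -0.07  0.5   1.27]
t 8.50 box [-154.6   -0.2   45.8] x [-1.    -0.    -0.002] y [-0.  1.  0.] z [ 0.002  0.    -1.   ] F [ 0.4  1.3 -1.2] w 0.308 g 20.0 j [-0.26  0.43  0.09  2.16 -0.07  0.56  1.31]
```

```bash

python3 -m handwheel '[[-0.5,0,0,0,0,0],[-0.5,0,0,0,0,0],[-0.5,0,0,0,0,0],[0,0,0,0,0,0]]' >/dev/null
python3 w.py
python3 -m handwheel '[[-0.5,0,0,0,0,0],[-0.5,0,0,0,0,0],[-0.5,0,0,0,0,0],[-0.3,0,0,0,0,0],[0,0,0,0,0,0],[0,0,0,0,0,0]]' >/dev/null
python3 w.py
```

```text
t 8.83 box [-127.4   -0.9   44.8] x [-1.    -0.001  0.003] y [-0.001  1.    -0.001] z [-0.003 -0.001 -1.   ] F [-4.4  0.9 -3.4] w 0.299 g 20.0 j [-0.24  0.47  0.09  2.09 -0.07  0.59  1.33]
t 9.33 box [-100.2   -1.9   42. ] x [-1.    -0.002  0.018] y [-0.002  1.    -0.004] z [-0.018 -0.004 -1.   ] F [-19.1   1.9 -13.4] w 0.292 g 20.0 j [-0.22  0.51  0.09  2.02 -0.08  0.64  1.35]
```

Force is building at the taper. The foot is riding too high under the plate, so I back off, lower it, and go on.

```bash

python3 -m handwheel '[[0.7,0.05,0,0,0,0],[0.3,0,0.1,0,0,0],[0,0,0.1,0,0,0],[0,0,0,0,0,0]]' >/dev/null
python3 w.py
python3 -m handwheel '[[0,0,0.1,0,0,0],[0,0,0.05,0,0,0],[0,0,0,0,0,0]]' >/dev/null
python3 w.py
```

```text
t 9.67 box [-110.     0.8   42.1] x [-1.    -0.001 -0.002] y [-0.001  1.     0.   ] z [ 0.002  0.    -1.   ] F [-0.2 -0.1  0.1] w 0.289 g 20.0 j [-0.23  0.49  0.09  2.05 -0.07  0.6   1.34]
t 9.92 box [-108.9    0.9   39.4] x [-1.    -0.001 -0.004] y [-0.001  1.     0.001] z [ 0.004  0.001 -1.   ] F [2.5 0.4 3.5] w 0.292 g 20.0 j [-0.23  0.49  0.09  2.06 -0.08  0.59  1.34]
```

```bash

python3 -m handwheel '[[-0.3,0,-0.03,0,0,0],[-0.4,0,0,0,0,0],[-0.3,0,0,0,0,0],[0,0,0,0,0,0],[0,0,0,0,0,0]]' >/dev/null
python3 w.py
python3 - <<'E'
from h import *
im=get_image('top');im2=get_image('side'); cv2.imwrite('pics/gc.png',np.hstack([cv2.resize(im[150:250,270:370] if 0 else im['image'][150:250,270:370],(400,400),interpolation=cv2.INTER_CUBIC),cv2.resize(im2['image'][160:260,290:390],(400,400),interpolation=cv2.INTER_CUBIC)])[:,:,::-1])
E
```

```text
t 10.33 box [-96.4  -0.8  36.9] x [-1.    -0.001  0.011] y [-0.001  1.    -0.003] z [-0.011 -0.003 -1.   ] F [-10.7  -0.6  -5.2] w 0.289 g 20.0 j [-0.22  0.52  0.09  2.01 -0.08  0.62  1.35]
```

View pics/gc.png

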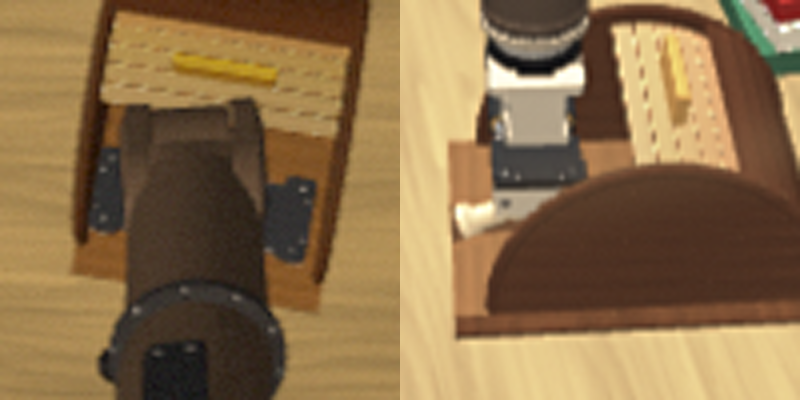

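The side crop shows the rook has pitched in the grip, with its foot at (475,215) pointing forward and lying on the plate. At the slot, the taper was too high. I lift it clear and take it to the free stool area on the left to stand it up again.

```bash

python3 -m handwheel '[[0.4,0,-0.2,0,0,0],[0.3,0,-0.4,0,0,0],[0,0,-0.6,0,0,0],[0,0,-0.6,0,0,0],[0,0,0,0,0,0]]' >/dev/null
python3 w.py
python3 -m handwheel '[[0,0,-1,0,0,0],[0,0,-1,0,0,0],[0,0,-1,0,0,0],[0,0,-1,0,0,0],[0,0.5,-1,0,0,0],[0,1,-1,0,0,0],[0,1,0,0,0,0],[0,1,0,0,0,0]]' >/dev/null
python3 w.py
python3 -m handwheel '[[0,1,0,0,0,0],[0,1,0,0,0,0],[0,1,0,0,0,0],[0,1,0,0,0,0],[0,1,0,0,0,0],[0,1,0,0,0,0],[0,1,0,0,0,0],[0,1,0,0,0,0]]' >/dev/null
python3 w.py
```

```text
t 10.85 box [-103.2    1.4   78. ] x [-1.    -0.001 -0.005] y [-0.001  1.     0.002] z [ 0.005  0.002 -1.   ] F [-0.1  1.  -0.5] w 0.290 g 20.0 j [-0.24  0.44  0.1   2.02 -0.07  0.69  1.33]
t 11.52 box [-104.1   71.9  197.1] x [-1.    -0.    -0.004] y [-0.     1.     0.002] z [ 0.004  0.002 -1.   ] F [-0.5 -0.1 -1. ] w 0.290 g 20.0 j [-0.37  0.31  0.1   1.85 -0.04  0.98  1.18]
t 12.18 box [-105.3  231.9  195.4] x [-1.    -0.001 -0.001] y [-0.001  1.     0.001] z [ 0.001  0.001 -1.   ] F [ 0.8 -0.8 -0.9] w 0.295 g 20.0 j [-0.57  0.42  0.06  1.67 -0.03  1.04  0.92]
```

```bash

python3 -m handwheel '[[0,1,0.5,0,0,0],[0,0.5,1,0,0,0],[0,0,1,0,0,0],[0,0,1,0,0,0],[0,0,1,0,0,0],[0,0,1,0,0,0],[0,0,1,0,0,0],[0,0,0.7,0,0,0]]' >/dev/null
python3 w.py
python3 -m handwheel '[[0,0,0.2,0,0,0],[0,0,0,0,0,0],[0,0,0,0,0,0],[0,0,0,0,0,0]]' 0.1 3 >/dev/null
python3 w.py
python3 - <<'E'
from h import *
im2=get_image('side'); cv2.imwrite('pics/gd.png',cv2.resize(im2['image'][110:210,270:390],(480,400),interpolation=cv2.INTER_CUBIC)[:,:,::-1])
E
```

```text
t 12.85 box [-105.8  260.5   49.6] x [-1.    -0.001  0.001] y [-0.001  1.    -0.   ] z [-0.001 -0.    -1.   ] F [-0.5 -0.  -0.6] w 0.290 g 20.0 j [-0.6   0.61  0.04  1.77 -0.03  0.76  0.89]
t 13.18 box [-104.8  261.2   48.5] x [-1.    -0.001 -0.001] y [-0.001  1.     0.001] z [ 0.001  0.001 -1.   ] F [-0.2 -0.3 -0. ] w 0.304 g 3.0 j [-0.6   0.61  0.04  1.77 -0.03  0.76  0.89]
```

View pics/gd.png

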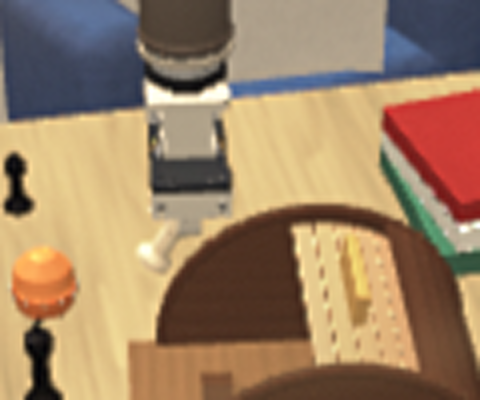

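It has swung part way back towards upright, with the foot at about (152,255) and the pads at (178,225). I shake it under the light grip.

```bash

python3 -m handwheel '[[-1,0,0,0,0,0],[1,0,0,0,0,0],[-1,0,0,0,0,0],[1,0,0,0,0,0],[-1,0,0,0,0,0],[1,0,0,0,0,0],[0,0,0,0,0,0],[0,0,0,0,0,0]]' >/dev/null
python3 w.py
cat > tilt.py <<'E'
from h import *
from w import q
s=observe(); im=get_image('side'); a=im['image'].astype(int)
# cream blob near below the tip
p=np.array(s['position']); u,v=proj(im,p).astype(int)
m=((a[:,:,0]>185)&(a[:,:,2]>150)&(a[:,:,0]-a[:,:,2]<75)&(a.sum(2)>590)).astype(np.uint8); w=np.zeros_like(m); w[v-10:v+30,u-22:u+22]=1; m*=w
ys,xs=np.nonzero(m); print('tip px',u,v,'n',len(xs))
for r in range(v-10,v+30):
    if m[r].any(): print(r,''.join('#' if k else '.' for k in m[r,u-22:u+22]))
c,sn=np.cos(q[2]),np.sin(q[2]); b=R.from_euler('z',-q[2]).as_matrix()@(p-[q[0],q[1],0])
d=p+[0,0,-.035]; print('upright foot centre px',proj(im,d).round(1), 'floor under', proj(im,[p[0],p[1],0]).round(1))
E
python3 tilt.py
```

```text
t 13.90 box [-105.8  261.3   48.1] x [-1.    -0.002 -0.   ] y [-0.002  1.     0.001] z [ 0.     0.001 -1.   ] F [-0.7  0.4 -0.4] w 0.297 g 3.0 j [-0.6   0.61  0.04  1.77 -0.03  0.76  0.89]
tip px 316 166 n 22
172 ...............##...........................
173 ..............###...........................
174 ..............####..........................
175 ..............#######.......................
176 ................####........................
177 ..................##........................
upright foot centre px [316.8 174.2] floor under [316.8 176.9]
```

```bash

python3 -m handwheel '[[0,0,0.3,0,0,0],[0,0,0.3,0,0,0],[0.2,0,0,0,0,0],[0.3,0,0,0,0,0],[0.3,0,0,0,0,0],[0.3,0,0,0,0,0],[0.3,0,0,0,0,0],[0.3,0,0.05,0,0,0]]' >/dev/null
python3 w.py
python3 tilt.py
```

```text
t 14.62 box [-140.2  260.8   34.5] x [-1.    -0.001 -0.   ] y [-0.001  1.     0.   ] z [ 0.  0. -1.] F [-0.6  0.3 -0.4] w 0.294 g 2.9 j [-0.63  0.6   0.04  1.85 -0.03  0.7   0.85]
tip px 307 170 n 23
173 ................#...........................
174 ...............##...........................
175 ...............####...##....................
176 ...............########.....................
177 ................######......................
upright foot centre px [308.1 177.4] floor under [308.1 177.3]
```

```bash

python3 -m handwheel '[[0.2,0,0.1,0,0,0],[0.25,0,0.05,0,0,0],[0.25,0,0,0,0,0],[0.25,0,0,0,0,0],[0.25,0,0,0,0,0],[0,0,0,0,0,0]]' >/dev/null
python3 w.py
python3 tilt.py
```

```text
t 15.17 box [-165.1  260.6   31.2] x [-1.    -0.002  0.001] y [-0.002  1.    -0.   ] z [-0.001 -0.    -1.   ] F [-0.5 -0.2  1.9] w 0.266 g 2.7 j [-0.66  0.58  0.04  1.9  -0.03  0.66  0.83]
tip px 301 171 n 24
171 ..........................#.................
172 ..........................##................
173 .........................###................
174 .......................####.................
175 ....................#.#####.................
176 ....................######..................
177 .....................##.....................
upright foot centre px [301.7 178.4] floor under [301.7 177.6]
```

```bash
cat > asc.py <<'E'
from h import *
import sys
def asc(u0,v0,w,h,cam='side'):
    a=get_image(cam)['image'].astype(int)[v0:v0+h,u0:u0+w]
    # cream-vs-wood: blue share, with brightness
    for r in range(h): print(v0+r,' '.join('%3d'%k for k in a[r,:,2]))
if __name__=='__main__': asc(*map(int,sys.argv[1:5]),*(sys.argv[5:]))
E
python3 asc.py 288 160 28 22
```

```text
160 142 140 136  79  58  61  62  52  58  69  60  58  56  57  60  59  69 101  87  59  56  54  49  79 135 136 135 132
161 142 141 132  68  44  43  44  46  45  42  38  36  34  33  33  35  35  41  39  33  33  33  39  78 133 134 136 134
162 142 142 133  78  43  42  43  44  47  54  56  57  54  56  57  56  58  68  69  71  70  73  87 107 131 130 134 136
163 141 141 139 117  93  94  95  94  97 106 107 108 108 107 107 106 109 123 124 124 124 127 141 139 131 128 132 136
164 141 141 140 141 140 141 141 142 141 141 141 140 141 140 141 140 140 140 141 140 133 132 140 138 131 127 129 136
165 141 140 139 137 139 128 124 136 140 140 139 139 139 139 138 139 139 139 139 133 102 102 132 134 131 127 126 132
166 140 141 138 136 132 100  93 120 137 137 138 137 137 138 137 137 137 138 138 132 103 105 127 133 133 129 125 129
167 139 140 138 133 134 115 123 124 138 138 137 138 137 138 137 138 138 138 137 140 146 150 139 135 133 130 127 127
168 138 140 137 131 138 137 139 138 138 135 138 136 138 138 137 134 136 137 137 136 137 137 133 132 134 131 129 127
169 137 139 137 131 137 139 139 138 134 126 130 138 136 
[... 751 characters left out ...]
 123
176 120 135 138 134 131 133 132 137 140 142 146 168 173 177 185 186 158 136 133 139 141 140 142 139 136 136 127  97
177  94 134 136 133 131 132 132 135 140 141 143 152 163 168 154 144 135 136 140 141 141 141 142 141 139 134 100  50
178  85 134 136 134 131 130 131 133 139 142 142 137 124 126 130 133 135 136 136 140 141 141 143 144 141 119  64  35
179  72 133 134 133 130 129 130 134 137 141 143 140 138 137 142 141 137 132 132 137 139 140 143 146 130  70  37  31
180  74 127 135 133 130 128 133 137 137 140 143 142 141 142 145 143 138 134 131 133 136 140 144 144 104  44  32  32
181  66 108 133 134 130 126 134 142 140 139 141 142 142 141 145 143 138 134 131 132 134 140 145 133  68  33  29  31
```

The pixel map shows the rook now leans the other way, with its foot's edge running from (305,171) to (300,177). I went too far, so I come back part of the way.

```bash

python3 -m handwheel '[[-0.2,0,-0.1,0,0,0],[-0.25,0,-0.1,0,0,0],[-0.25,0,0,0,0,0],[-0.25,0,0,0,0,0],[-0.25,0,0,0,0,0],[-0.2,0,0,0,0,0],[0,0,0,0,0,0]]' >/dev/null
python3 w.py
python3 asc.py 296 164 26 18
```

```text
t 15.85 box [-134.1  260.3   35.3] x [-1.     0.    -0.001] y [0. 1. 0.] z [ 0.001  0.    -1.   ] F [-0.   0.5 -0.2] w 0.264 g 2.7 j [-0.63  0.6   0.04  1.84 -0.03  0.7   0.86]
164 137 139 140 137 138 132 117 132 139 140 138 139 139 139 138 138 138 137 138 136 115  81 120 137 131 135
165 139 139 140 133 135 111  90 137 138 138 139 137 138 138 137 138 138 137 138 135 111  97 126 137 130 134
166 139 139 140 135 135 115 118 174 142 138 137 137 137 138 138 138 138 138 137 138 138 139 138 137 129 135
167 140 139 140 141 140 129 119 139 137 136 132 134 137 137 136 137 137 136 133 136 137 138 137 133 131 135
168 140 138 140 143 141 133 137 135 130 127 121 127 133 135 134 134 135 131 126 128 132 132 133 131 137 136
169 141 138 140 143 142 140 141 139 126 117 126 129 133 132 131 132 133 132 129 127 128 131 133 137 130 119
170 140 139 141 142 142 141 141 142 138 130 126 129 127 126 125 125 141 162 139 129 129 130 134 136 109  71
171 142 140 140 142 142 141 140 143 142 139 123 115 112 111 113 126 167 211 155 130 130 130 132 123  80  47
172 142 141 138 142 144 143 142 141 141 140 130 110 115 121
[... 320 characters left out ...]
 186 190 181 159 135 130 124  70  39  35  32  31  33
176 140 141 141 140 142 144 142 140 141 144 161 168 169 165 156 136 135 133 125  96  44  32  32  30  37  34
177 139 143 141 140 141 144 142 141 140 139 138 127 126 129 133 136 138 133 100  51  32  31  32  35  33  34
178 138 141 143 139 141 144 144 141 139 134 136 138 135 138 142 145 140 118  65  35  32  31  32  34  34  33
179 138 141 144 141 141 144 144 141 137 133 133 136 139 141 144 145 130  70  37  32  31  31  33  32  34  33
180 137 140 142 142 141 142 145 142 138 133 131 134 137 140 144 143 103  44  31  31  33  35  33  32  34  33
181 140 140 141 142 141 142 145 143 139 134 131 132 134 141 143 134  68  32  32  32  35  36  35  34  35  35
```

```bash

python3 -m handwheel '[[0,0,0.15,0,0,0],[-0.2,0,0.05,0,0,0],[-0.2,0,0,0,0,0],[-0.2,0,0,0,0,0],[-0.1,0,0,0,0,0],[0,0,0,0,0,0]]' >/dev/null
python3 w.py
python3 asc.py 298 164 26 16
```

```text
t 16.40 box [-120.6  260.5   31.4] x [-1.    -0.    -0.001] y [-0.  1.  0.] z [ 0.001  0.    -1.   ] F [ 0.3  0.4 -0.8] w 0.263 g 2.8 j [-0.61  0.62  0.04  1.81 -0.03  0.71  0.87]
164 139 138 139 141 140 139 140 139 136 141 141 139 141 141 140 141 140 140 140 140 140 140 130 125 131 135
165 141 139 139 140 138 139 137 122 111 134 140 138 138 138 138 138 137 138 138 138 138 133 101  95 123 135
166 141 140 138 139 139 136 133 107 103 126 139 138 138 138 137 138 137 138 138 138 138 134 117 132 150 141
167 140 141 139 139 139 137 140 144 143 139 137 139 137 138 137 138 138 139 137 138 139 140 137 140 141 136
168 140 142 140 139 140 135 137 138 135 137 136 134 134 133 137 136 137 135 126 133 138 139 138 138 131 117
169 142 144 141 140 140 140 139 139 136 134 127 124 125 128 133 133 133 127 102 124 134 138 132 120  96  83
170 141 142 143 141 141 141 140 141 139 136 121 125 129 132 132 132 132 129 116 128 134 136 108  71  48  44
171 140 141 142 141 141 141 142 141 140 137 121 122 122 125 123 123 120 124 142 137 131 124  82  46  34  33
172 139 141 144 142 141 142 142 140 141 140 136 123 117 111 111 111 119 151 189 153 117  83  46  34  33  32
173 140 142 144 144 142 142 141 140 140 140 138 132 118 128 136 146 175 207 198 134  81  46  35  32  32  32
174 141 141 143 144 142 141 142 141 140 139 145 168 142 142 157 177 200 203 153  73  40  33  32  30  31  33
175 141 139 144 144 142 141 142 141 141 140 149 185 179 175 188 194 193 182  93  39  31  32  31  32  34  34
176 140 140 143 145 142 141 143 143 141 139 147 176 176 184 189 186 155 117  47  29  31  32  35  35  36  36
177 143 140 142 144 145 140 141 140 141 141 140 145 149 162 158 146 102  51  30  31  31  34  33  34  35  34
178 143 141 141 144 144 142 138 136 137 141 140 138 128 131 132 115  62  34  31  32  32  35  35  35  33  34
179 144 140 141 144 144 142 138 132 132 137 139 141 142 144 130  70  37  31  33  32  32  34  33  35  34  33
```

```bash

python3 -m handwheel '[[-0.1,0,0.05,0,0,0],[0,0,0,0,0,0],[0,0,0,0,0,0],[0,0,0,0,0,0],[0,0,-0.3,0,0,0],[0,0,-1,0,0,0],[0,0,-1,0,0,0],[0,0,-1,0,0,0]]' 0.7 20 >/dev/null
python3 -m handwheel '[[0.5,0,-1,0,0,0],[0,0,0,0,0,0]]' >/dev/null
python3 w.py
sed -i "s/^# box: T slot/import sys; GS=eval(sys.argv[1]) if len(sys.argv)>1 else 0\n# box: T slot/" fit.py
python3 - <<'E'
s=open('fit.py').read().split('import sys; GS')[0]
s=s.replace("for g in ([.566,.394],[.551,-.350]):","for g in eval(__import__('sys').argv[1]):").replace('<.03','<.06')
open('rk.py','w').write(s)
E
python3 -c "
from w import *
c,s=np.cos(q[2]),np.sin(q[2]);X,Y=-.121,.2605
print([.616+c*X-s*Y,.0149+s*X+c*Y])"
python3 rk.py '[[.533,.290]]'
python3 asc.py 300 156 26 24
```

```text
t 17.28 box [-129.1  262.4  120.6] x [-1.    -0.002 -0.003] y [-0.002  1.     0.004] z [ 0.003  0.004 -1.   ] F [0.9 0.3 0.7] w 0.703 g 0.0 j [-0.63  0.5   0.05  1.76 -0.03  0.88  0.86]
[np.float64(0.5327272514450647), np.float64(0.2897943421536837)]
top [0.533, 0.29] []
side [0.533, 0.29] [(array([0.5335, 0.2962]), 86, 126.375, 0.46)]
156 131 132 134 137 136 137 134 122 112 111 110 106 106 117 133 134 137 136 135 139 141 139 137 137 143 146
157 131 130 134 136 137 136 136 130 117 118 118 118 119 126 132 133 136 136 135 137 141 140 137 137 140 145
158 135 130 132 135 136 137 138 135 131 131 132 132 133 133 133 130 135 138 136 138 141 140 136 137 140 143
159 136 132 132 132 135 139 139 137 132 130 130 130 132 132 133 130 134 138 136 136 140 141 137 137 138 142
160 137 134 131 129 131 136 139 139 134 130 128 128 131 132 134 130 131 135 136 136 138 142 139 137 138 141
161 138 137 133 131 130 135 138 139 136 132 133 146 149 147 154 139 129 133 136 136 136 140 139 136 137 140
162 138 138 135 131 130 133 136 138 139 137 153 171 161 154 168 156 164 150 136 135 133 138 141 136 136 140
163 13
[... 1129 characters left out ...]
 133 128 121 114 115  81  46  34  32  31  31  36  35
174 141 143 141 140 141 140 140 138 137 154 190 174 141 136 132 124  91  66  42  35  31  29  33  33  33  34
175 141 143 141 139 139 141 139 138 143 175 215 205 173 161 154 135  72  39  33  29  30  32  33  34  34  34
176 142 144 140 139 141 140 139 139 143 173 203 207 202 196 173 120  48  31  30  32  35  35  34  36  36  35
177 140 143 142 139 141 140 139 139 137 140 166 191 194 183 136  58  31  30  30  35  34  35  35  33  34  34
178 139 143 144 140 136 134 136 140 139 136 133 140 149 133  78  34  31  30  33  32  34  32  36  32  31  33
179 139 142 143 140 136 131 132 135 137 139 141 139 124  69  37  31  30  31  32  35  33  34  35  34  34  34
```

```bash
python3 - <<'E'
from w import *
im=get_image('side')
for uv in((313.2,163.3),(313.6,163.3)):
    p=onplane(im,*uv,.062); print(p.round(4),(R.from_euler('z',-q[2]).as_matrix()@(p-[q[0],q[1],0])*1e3).round(1))
x,y=.5334,.2921
print(proj(im,[x,y,.062]))
E
python3 w.py
```

```text
[0.5357 0.2939 0.062 ] [-118.7  265.    62. ]
[0.5372 0.2936 0.062 ] [-117.1  264.9   62. ]
[312.69990184 163.62182653]
t 17.58 box [-129.7  260.1  115.4] x [-1.    -0.001  0.001] y [-0.001  1.    -0.001] z [-0.001 -0.001 -1.   ] F [ 0.4 -0.3  0.2] w 0.700 g 0.0 j [-0.63  0.5   0.05  1.77 -0.03  0.87  0.86]
```

```bash

python3 -m handwheel '[[-0.58,0.1,0.4,0,0,0],[0,0,0.9,0,0,0],[0,0,0.9,0,0,0],[0,0,0.9,0,0,0],[0,0,0.7,0,0,0],[0,0,0.2,0,0,0],[0,0,0,0,0,0],[0,0,0,0,0,0]]' >/dev/null
python3 w.py
python3 -m handwheel '[[0,0,0,0,0,0],[0,0,0,0,0,0],[0,0,0,0,0,0],[0,0,0,0,0,0],[0,0,0,0,0,0]]' 0.1 45 >/dev/null
python3 w.py
python3 -m handwheel '[[0,0,-0.3,0,0,0],[0,0,-1,0,0,0],[0,0,-1,0,0,0],[0,0,-1,0,0,0],[0,0,-1,0,0,0],[0,0,-1,0,0,0],[0,0,-1,0,0,0],[0.4,-0.9,0,0,0,0]]' >/dev/null
python3 w.py
```

```text
t 18.25 box [-117.3  262.6   36.1] x [-1.    -0.001  0.   ] y [-0.001  1.    -0.   ] z [-0. -0. -1.] F [0.2 0.8 0.6] w 0.700 g 0.0 j [-0.61  0.62  0.04  1.8  -0.03  0.73  0.88]
t 18.67 box [-117.7  262.8   36.8] x [-1.    -0.001 -0.001] y [-0.001  1.     0.001] z [ 0.001  0.001 -1.   ] F [ 0.  -0.1  0.4] w 0.385 g 0.0 j [-0.61  0.62  0.04  1.8  -0.03  0.73  0.88]
t 19.33 box [-123.7  249.2  166.9] x [-1.    -0.004 -0.006] y [-0.004  1.     0.007] z [ 0.006  0.007 -1.   ] F [0.9 0.4 0.2] w 0.288 g 45.0 j [-0.61  0.44  0.05  1.73 -0.03  0.97  0.88]
```

```bash

python3 -m handwheel '[[0.33,-1,0,0,0,0],[0.33,-1,0,0,0,0],[0.33,-1,0,0,0,0],[0.33,-1,0,0,0,0],[0.33,-1,0,0,0,0],[0.33,-1,0,0,0,0],[0.33,-1,0,0,0,0],[0.33,-1,0,0,0,0]]' >/dev/null
python3 -m handwheel '[[0.33,-1,0,0,0,0],[0.33,-1,0,0,0,0],[0.33,-1,0,0,0,0],[0.33,-0.9,0,0,0,0],[0.2,-0.3,0,0,0,0],[0,0,0,0,0,0]]' >/dev/null
python3 w.py
python3 -m handwheel '[[0,0,0.8,0,0,0],[0,0,1,0,0,0],[0,0,1,0,0,0],[0,0,1,0,0,0],[0,0,0.7,0,0,0],[0,0,0,0,0,0],[0,0,0,0,0,0]]' >/dev/null
python3 w.py
cat > foot.py <<'E'
from w import *
s=observe(); im=get_image('side'); a=im['image'].astype(int); p=np.array(s['position'])
for off in(.034,.038,.042,.046,.05):
    t=np.linspace(0,6.28,90); P=np.array([proj(im,[p[0]+.018*np.cos(k),p[1]+.018*np.sin(k),p[2]-off]) for k in t]); print(off,'bottom row',P[:,1].max().round(2),'cols',P[:,0].min().round(1),P[:,0].max().round(1))
u=int(P[:,0].mean().round()); v=int(P[:,1].max())
for r in range(v-22,v+7): print(r,' '.join('%3d'%k for k in a[r,u-12:u+13,2]), u-12 if r==v else '')
E
python3 foot.py
```

```text
t 20.50 box [-209.6   -0.8  162.7] x [-1.     0.001  0.   ] y [ 0.001  1.    -0.   ] z [-0. -0. -1.] F [ 0.1 -0.3 -1. ] w 0.293 g 45.0 j [-0.33  0.16  0.11  2.15 -0.02  0.83  1.22]
t 21.08 box [-208.7    1.4   72.2] x [-1.    -0.002  0.001] y [-0.002  1.    -0.   ] z [-0.001 -0.    -1.   ] F [-0.3 -0.2 -0.3] w 0.292 g 45.0 j [-0.32  0.32  0.09  2.25 -0.05  0.57  1.25]
0.034 bottom row 216.59 cols 284.7 295.3
0.038 bottom row 217.49 cols 284.8 295.3
0.042 bottom row 218.39 cols 284.8 295.4
0.046 bottom row 219.29 cols 284.9 295.4
0.05 bottom row 220.18 cols 285.0 295.5
198  33  36  35  35  35  34  35  37  36  36  36  34  35  37  46  45  44  44  46  56  52  71 133 143  85 
199  57  70  70  71  70  71  72  84  86  87  86  86  86  88  95  95  94  95  98 109 107 112 152 144  91 
200 111 124 126 125 125 125 127 143 143 142 143 143 144 142 141 143 144 143 142 142 141 142 151 143  98 
201 140 136 138 142 141 140 141 142 141 142 141 141 141 140 141 141 141 140 123 120 133 142 146 143  98 
202 127 105 111 140 140 140 139 140 138 138 139 140 139 139 138 139 139 131  79  68 113 137 135 139  98 

[... 1821 characters left out ...]
135 138 139 137 138 143 142 141 139 143 143 143 140 139 143 146 141 278
221 129 136 142 139 134 134 134 136 134 138 139 138 136 142 143 141 139 140 144 144 140 139 141 147 142 
222 130 136 144 141 136 134 132 138 135 136 140 139 135 140 143 143 140 140 142 145 141 137 139 146 142 
223 115 119 126 132 137 135 132 137 135 135 138 139 135 136 143 143 140 139 141 144 142 139 137 146 143 
224  48  44  51  86 131 136 133 134 134 136 138 139 136 136 142 143 141 139 138 144 143 140 138 146 142 
225  37  36  29  51 113 138 135 134 136 135 138 139 136 135 140 143 143 139 138 143 145 142 138 143 139 
226  35  33  26  48 115 138 136 133 133 135 138 140 138 134 138 142 143 139 138 142 144 142 139 141 140
```

```bash

python3 -m handwheel '[[0,-0.02,0.5,0,0,0],[0,0,0.5,0,0,0],[0,0,0.45,0,0,0],[0,0,0,0,0,0]]' | head -2
python3 w.py
python3 -m handwheel '[[0,0,0,0,0,0]]' | sed -n 2p
python3 -m handwheel '[[0,0,0,0,0,0]]' | sed -n 2p
python3 w.py; python3 foot.py | head -5; python3 asc.py 284 208 16 20
```

```text
clock: 21.47
position: [0.4102, 0.0448, 0.0436]
t 21.47 box [-207.9    0.8   43.6] x [-1.    -0.001 -0.001] y [-0.001  1.     0.001] z [ 0.001  0.001 -1.   ] F [ 0.1  0.4 -0.9] w 0.290 g 45.0 j [-0.31  0.38  0.08  2.27 -0.07  0.49  1.26]
position: [0.41, 0.0447, 0.0441]
position: [0.4099, 0.0446, 0.0442]
t 21.63 box [-208.2    0.5   44.2] x [-1.    -0.001 -0.001] y [-0.001  1.     0.001] z [ 0.001  0.001 -1.   ] F [ 0.6  0.8 -1. ] w 0.295 g 45.0 j [-0.31  0.38  0.08  2.27 -0.07  0.49  1.26]
0.034 bottom row 223.0 cols 285.3 295.8
0.038 bottom row 223.89 cols 285.4 295.8
0.042 bottom row 224.76 cols 285.5 295.9
0.046 bottom row 225.64 cols 285.5 295.9
0.05 bottom row 226.51 cols 285.6 296.0
208 142 141 140 141 142 142 141 142 141 141 142 141 136 126 133 140
209 141 139 141 141 139 140 139 141 138 139 139 136 109  78 115 137
210 139 139 139 138 138 139 137 139 137 138 139 135 108  89 130 139
211 138 138 138 137 139 138 138 139 139 138 139 139 135 125 138 138
212 136 138 139 139 138 135 138 137 137 137 138 139 136 140 140 139
213 133 137 138 136 135 130 133 132 131 130 139 137 133 142 1
[... 258 characters left out ...]
 151 141 141 141 143
218 135 141 179 195 126 130 135 128 116 120 173 165 142 139 138 141
219 134 149 209 209 159 143 142 135 127 138 171 170 142 140 140 141
220 134 149 206 214 198 180 171 163 157 163 171 167 137 143 140 140
221 132 138 166 205 208 203 197 183 177 176 166 147 127 143 141 137
222 131 134 136 179 195 196 189 181 177 166 141 121 134 145 141 137
223 132 134 129 135 152 162 159 155 150 129 122 129 140 145 142 139
224 133 134 134 133 134 136 134 132 132 133 133 140 140 145 143 140
225 136 134 134 136 137 139 136 134 139 142 143 139 137 143 144 141
226 137 132 135 134 137 140 138 135 137 143 143 141 138 141 145 142
227 136 132 133 133 136 139 140 135 137 141 143 142 138 141 144 141
```

```bash

python3 -m handwheel '[[-0.5,-0.02,0,0,0,0],[-0.5,0,0,0,0,0],[-0.5,0,0,0,0,0],[-0.4,0,0,0,0,0],[0,0,0,0,0,0],[0,0,0,0,0,0]]' >/dev/null
python3 w.py
for i in 1; do python3 -m handwheel '[[0,0,0.05,0,0,0],[0,0,0,0,0,0]]' >/dev/null; python3 w.py | cut -d j -f1; done
python3 -m handwheel '[[0,0,0.05,0,0,0],[0,0,0,0,0,0]]' >/dev/null; python3 w.py | cut -d j -f1
```

```text
t 22.23 box [-169.9   -0.2   43.8] x [-1. -0.  0.] y [-0.  1.  0.] z [-0.  0. -1.] F [-4.4 -0.1 13.6] w 0.287 g 45.0 j [-0.27  0.42  0.09  2.19 -0.07  0.54  1.3 ]
t 22.40 box [-169.4   -0.2   43.5] x [-1.    -0.    -0.001] y [-0.     1.     0.001] z [ 0.001  0.001 -1.   ] F [-6.9 -0.  23.5] w 0.289 g 45.0 
t 22.57 box [-168.6   -0.    43.1] x [-1.    -0.    -0.003] y [-0.     1.     0.001] z [ 0.003  0.001 -1.   ] F [-6.  -0.4 31.4] w 0.290 g 45.0
```

```bash

python3 -m handwheel '[[0,0,-0.16,0,0,0],[0,0,0,0,0,0],[0,0,0,0,0,0]]' >/dev/null
python3 w.py| cut -d j -f1
python3 foot.py | head -5; python3 asc.py 293 206 18 20
```

```text
t 22.82 box [-170.1   -0.3   44.6] x [-1.    -0.001 -0.   ] y [-0.001  1.     0.   ] z [ 0.  0. -1.] F [-1.7 -0.2  0.8] w 0.291 g 45.0 
0.034 bottom row 222.6 cols 296.4 306.9
0.038 bottom row 223.48 cols 296.5 306.9
0.042 bottom row 224.36 cols 296.5 306.9
0.046 bottom row 225.24 cols 296.6 307.0
0.05 bottom row 226.11 cols 296.6 307.0
206  71  73  87  86  86  86  88  86  89  95  95  96  95  98 108 109 109 108
207 125 129 142 144 142 144 143 143 142 142 143 142 142 142 142 142 138 137
208 138 142 142 141 141 141 141 141 141 140 140 141 142 141 140 133 115 114
209 117 140 139 139 139 139 139 139 139 139 139 138 138 140 137 123  96  91
210 109 139 141 138 139 139 139 139 138 139 138 138 138 139 140 139 134 118
211 138 140 138 138 139 138 138 139 139 140 138 140 140 141 141 140 128 137
212 140 139 138 141 138 135 137 137 139 137 137 138 124 124 126 122 107 116
213 140 139 140 149 142 131 128 129 129 129 126 121  64  57  58  60  60  63
214 141 140 144 152 142 135 121 116 115 114 102  92  55  52  54  53  53  52
215 144 159 165 149 141 142 135 123 113 108  63  59  57  57  57  56  54  53
216 173 204 204 148 139 140 133 121 113 117  59  53  56  59  57  56  56  56
217 222 232 206 147 137 137 127 117 119 122  59  54  57  58  57  57  60  61
218 227 230 216 169 148 136 124 117 128 132  64  56  59  59  65  69  73  75
219 192 225 215 201 173 151 136 131 134 139  67  58  66  70  77  85  87  86
220 157 202 204 198 184 171 158 147 142 137  71  73  80  87  87  88  86  83
221 142 158 178 183 179 172 161 150 144 134  85  84  86  87  88  81  82  83
222 141 139 142 150 155 157 148 134 134 133  86  81  82  85  87  83  82  82
223 144 140 139 138 136 131 124 121 135 141  86  80  82  85  88  83  81  82
224 142 142 139 138 142 140 137 138 145 143  87  78  81  85  87  83  81  83
225 144 144 139 138 143 145 142 139 144 141  91  78  83  85  87  84  81  83
```

The foot caught the base's front lip and the rook pitched a little, which means the camera reads it about 3 mm too high. I back out, square it on the stool with a light grip, and regrip with a known offset.

```bash

python3 -m handwheel '[[0.5,0,-0.2,0,0,0],[0.5,0,0,0,0,0],[0.5,0,0,0,0,0],[0.4,0,0,0,0,0],[0,0,0.4,0,0,0],[0,0,0,0,0,0]]' >/dev/null
python3 w.py| cut -d j -f1
python3 -m handwheel '[[0,0,0.1,0,0,0],[0,0,0.1,0,0,0],[0,0,0,0,0,0]]' 0.1 5 >/dev/null
python3 w.py| cut -d j -f1
python3 -m handwheel '[[0,0,0.1,0,0,0],[0,0,0,0,0,0]]' >/dev/null
python3 w.py| cut -d j -f1
python3 foot.py | head -5; python3 asc.py 282 208 18 20
```

```text
t 23.42 box [-2.084e+02  2.000e-01  4.100e+01] x [-1.    -0.002 -0.002] y [-0.002  1.     0.001] z [ 0.002  0.001 -1.   ] F [-3.1 -1.2 20.3] w 0.289 g 45.0 
t 23.67 box [-2.082e+02  1.000e-01  3.650e+01] x [-1.    -0.001 -0.001] y [-0.001  1.     0.001] z [ 0.001  0.001 -1.   ] F [0.3 0.3 5.6] w 0.302 g 5.0 
t 23.83 box [-2.082e+02  1.000e-01  3.440e+01] x [-1.    -0.001 -0.001] y [-0.001  1.     0.001] z [ 0.001  0.001 -1.   ] F [ 0.1 -0.2  5.5] w 0.305 g 5.0 
0.034 bottom row 225.24 cols 285.5 295.9
0.038 bottom row 226.12 cols 285.6 296.0
0.042 bottom row 226.99 cols 285.6 296.0
0.046 bottom row 227.86 cols 285.7 296.1
0.05 bottom row 228.73 cols 285.8 296.1
208  37  34  35  36  38  36  45  45  45  45  47  57  57  57  58  57  56  72
209  87  85  85  87  85  89  94  95  94  95  98 107 108 108 109 109 108 114
210 143 143 142 142 142 142 142 141 142 142 140 142 142 143 140 135 136 140
211 143 141 141 141 140 141 140 141 139 140 140 140 140 140 129 103 115 138
212 139 139 138 138 138 139 138 140 139 139 139 139 138 137 121  88 106 136
213 137 138 138 138 138 139 139 139 138 137 138 13
[... 389 characters left out ...]
 142 142 139 141
219 229 217 192 163 141 127 117 123 143 144 142 140 141 144 144 142 140 140
220 211 210 200 185 164 149 139 133 140 144 141 140 140 143 144 143 140 140
221 172 194 193 183 171 160 150 142 135 143 142 141 139 141 142 144 140 138
222 142 156 170 171 166 156 145 136 125 139 144 142 141 139 143 145 141 138
223 138 138 138 137 137 129 118 119 126 138 141 144 141 139 141 144 143 139
224 130 135 132 131 128 124 127 137 136 136 143 143 142 139 139 144 144 140
225 113 137 135 134 134 136 138 140 136 135 139 143 141 139 138 143 145 141
226 114 140 136 134 135 133 138 139 139 134 138 142 143 141 138 142 145 141
227 116 140 137 132 133 133 136 139 139 135 137 141 143 141 138 141 142 142
```

```bash

python3 -m handwheel '[[0.2,0,0,0,0,0],[0.2,0,0,0,0,0],[0.2,0,0,0,0,0],[0,0,0,0,0,0]]' >/dev/null
python3 w.py| cut -d j -f1
python3 foot.py | head -1; python3 asc.py 276 208 20 20
```

```text
t 24.27 box [-222.3   -0.4   34.3] x [-1.    -0.001  0.001] y [-0.001  1.    -0.   ] z [-0.001 -0.    -1.   ] F [-1.   0.2 -0.4] w 0.300 g 5.0 
0.034 bottom row 225.54 cols 281.4 291.9
208  36  35  36  37  36  36  35  34  35  37  37  38  36  36  44  44  45  45  46  76
209  57  59  71  71  70  71  71  75  86  87  87  87  86  88  95  96  96  95  97 111
210 109 112 125 125 124 124 125 127 142 142 142 143 142 142 143 143 143 139 141 140
211 133 137 143 141 141 141 141 141 142 142 141 141 141 140 141 141 132 120 131 140
212 100 120 139 140 139 139 139 139 138 139 139 138 139 138 139 136 111  93 107 137
213  95 117 138 140 138 139 138 138 138 139 138 138 139 139 139 137 125 120 116 137
214 136 139 139 137 137 138 139 138 139 139 139 139 138 138 139 139 134 119 136 139
215 136 138 136 137 138 138 138 137 136 137 137 137 137 136 136 139 138 134 141 140
216 132 132 136 157 167 141 137 131 122 128 128 128 128 130 136 141 141 141 143 142
217 125 127 150 206 219 147 135 127 117 114 115 126 123 133 142 143 141 140 142 141
218 125 132 179 232 221 146 136 136 125 115 121 150 144 139 143 141 141 140 141 143
219 126 137 193 228 217 172 152 140 129 120 124 148 151 138 139 143 141 140 142 144
220 125 133 181 218 214 206 184 163 148 141 141 146 144 137 138 143 141 140 139 143
221 126 127 148 188 205 205 192 182 166 158 152 142 134 137 137 142 143 142 140 140
222 126 127 133 147 172 190 181 177 166 159 148 129 131 139 136 140 143 143 140 140
223 127 117 114 119 128 143 150 153 146 138 126 122 138 139 135 137 142 143 141 139
224 108  70  46  45  49  83 128 134 128 123 126 135 139 140 136 136 141 144 142 139
225  60  35  38  34  28  50 113 137 134 133 134 136 138 140 136 135 140 144 142 139
226  58  26  33  34  26  47 114 139 137 134 134 135 138 140 137 134 138 142 143 140
227  70  23  23  25  19  49 117 140 136 133 133 134 135 140 139 135 137 141 143 140
```

```bash

python3 -m handwheel '[[0,0,0,0,0,0],[0,0,0,0,0,0],[0,0,0,0,0,0],[0,0,-0.5,0,0,0],[0,0,-1,0,0,0],[0,0,-1,0,0,0],[0,0,-1,0,0,0],[0,0,0,0,0,0]]' 0.42 20 >/dev/null
python3 w.py| cut -d j -f1
python3 asc.py 272 198 24 28
python3 - <<'E'
from w import *
im=get_image('side')
c,s=np.cos(q[2]),np.sin(q[2])
for X in(-.215,-.225,-.235):
  W=lambda z:proj(im,[.616+c*X,.0149+s*X,z]).round(1)
  print(X,W(0),W(.062))
E
```

```text
t 25.03 box [-219.     0.3  107.3] x [-1.    -0.001 -0.004] y [-0.001  1.     0.002] z [ 0.004  0.002 -1.   ] F [0.3 0.1 0.4] w 0.423 g 0.0 
198 126 132 131 124 109  71  59  47  46  61 109 130 133 133 133 134 137 128 133 129 130 139 138 134
199 127 130 130 129 126  69  16   5   8  39 105 136 134 133 132 133 130 124 134 130 129 139 139 135
200 128 128 130 130 131 102  24   5   3  29  85 131 129 125 125 125 125 117 135 132 132 138 141 138
201 128 129 128 131 131 106  25   8  11  25  76 126 123 115 114 116 123 129 138 135 132 139 142 140
202 128 130 127 129 131 106  28   7  10  18  70 145 143 139 135 138 138 137 138 137 133 137 142 140
203 126 129 127 129 130 105  27   5   7   9  61 145 145 141 137 139 138 136 138 137 132 135 141 142
204 124 128 127 127 132 114  26  14  15  20  63 136 141 139 137 138 139 137 141 141 133 132 139 143
205 122 127 126 128 135 129  42  77  81  96 140 168 151 142 137 139 139 137 140 141 135 133 138 144
206 121 127 127 127 129 113  89 168 150 152 205 216 186 180 139 139 140 137 139 143 138 133 137 143
207 120 125 128 128 114  87 163 212 151  95 100 129 199 233
[... 1245 characters left out ...]
135 131 123 127 125 141 207 212 177 152 146 139 135 144 165 172 139 136 137 143 142 141 139 143
221 134 132 124 125 125 143 208 213 204 192 182 172 165 167 170 163 137 136 136 142 142 142 140 141
222 135 133 127 124 124 133 173 203 206 204 195 183 179 177 166 138 130 136 135 139 143 142 139 139
223 134 134 128 125 127 114 121 157 173 187 186 177 172 168 140 120 131 139 135 137 143 143 141 139
224 133 136 130 126 109  68  45  52  61 101 141 144 130 126 123 130 137 141 136 135 141 143 141 139
225 131 136 133 121  59  34  36  34  26  48 110 133 130 129 133 136 138 140 136 135 139 143 142 139
-0.215 [288.7 222. ] [287.8 208.1]
-0.225 [285.8 222.1] [284.8 208.2]
-0.235 [282.9 222.2] [281.8 208.3]
```

It now stands upright at about box (-235.5, 0), with its head at (281.8,208) and its foot at column 282.5. I turn the tool 90° so the pads close along box x. That resists pitching during insertion and keeps the fingers clear of the king and pawn.

```bash

python3 -m handwheel '[[0,0,0,0,0,1],[0,0,0,0,0,1],[0,0,0,0,0,1],[0,0,0,0,0,1],[0,0,0,0,0,1],[0,0,0,0,0,1],[0,0,0,0,0,1],[0,0,0,0,0,1]]' 0.5 40 >/dev/null
python3 -m handwheel '[[0,0,0,0,0,1],[0,0,0,0,0,1],[0,0,0,0,0,1],[0,0,0,0,0,1],[0,0,0,0,0,1],[0,0,0,0,0,1],[0,0,0,0,0,1],[0,0,0,0,0,1]]' >/dev/null
python3 -m handwheel '[[0,0,0,0,0,1],[0,0,0,0,0,1],[0,0,0,0,0,1],[0,0,0,0,0,1],[0,0,0,0,0,1],[0,0,0,0,0,1],[0,-0.4,0,0,0,0.5],[0,-0.4,0,0,0,0]]' >/dev/null
python3 w.py
python3 - <<'E'
from w import *
a=get_image('top');a=a; im=a; m=a['image'].astype(int)
print(proj(im,[.616-.9901*.2355,.0149+.1402*.2355,.062]))
E
```

```text
t 27.13 box [-237.3   -1.   103.6] x [ 0.001  1.    -0.002] y [ 1.    -0.001 -0.001] z [-0.001 -0.002 -1.   ] F [-0.  -0.7  0.1] w 0.500 g 0.0 j [-0.65  0.23  0.46  2.3  -0.17  0.64 -0.21]
[314.57878562 241.33230026]
```

```bash

python3 -m handwheel '[[0.05,0.07,0.9,0,0,0],[0,0,1,0,0,0],[0,0,1,0,0,0],[0,0,0.43,0,0,0],[0,0,0,0,0,0]]' >/dev/null
python3 -m handwheel '[[0,0,0,0,0,0],[0,0,0,0,0,0],[0,0,0,0,0,0],[0,0,0,0,0,0]]' 0.1 40 >/dev/null
python3 w.py
python3 -m handwheel '[[0,0,-0.2,0,0,0],[0,0,-0.26,0,0,0],[0,0,0,0,0,0],[0,0,0,0,0,0]]' >/dev/null
python3 w.py
```

```text
t 27.93 box [-234.8    0.7   38.7] x [-0.001  1.     0.001] y [1.    0.001 0.001] z [ 0.001  0.001 -1.   ] F [-0.6 -0.9  3.7] w 0.293 g 40.0 j [-0.56  0.37  0.37  2.35 -0.31  0.45 -0.07]
t 28.27 box [-235.     0.7   47.7] x [-0.001  1.     0.001] y [1.    0.001 0.001] z [ 0.001  0.001 -1.   ] F [-0.3  0.1 -0.6] w 0.294 g 40.0 j [-0.57  0.35  0.39  2.35 -0.29  0.48 -0.09]
```

```bash

python3 -m handwheel '[[-0.03,0.7,0,0,0,0],[0,0.8,0,0,0,0],[0,0.8,0,0,0,0],[0,0.7,0,0,0,0],[0,0.4,0,0,0,0],[0,0,0,0,0,0]]' >/dev/null
python3 w.py
python3 -m handwheel '[[0,0,0.1,0,0,0],[0,0,0,0,0,0]]' >/dev/null
python3 w.py
```

```text
t 28.77 box [-1.657e+02 -1.000e-01  4.720e+01] x [-0.  1. -0.] y [1.    0.    0.002] z [ 0.002 -0.    -1.   ] F [ 0.9 -0.1 -1.1] w 0.295 g 40.0 j [-0.49  0.43  0.38  2.2  -0.3   0.56 -0.03]
t 28.93 box [-168.4   -0.2   44.8] x [-0.001  1.    -0.   ] y [ 1.     0.001 -0.001] z [-0.001 -0.    -1.   ] F [ 0.4 -0.1 -0.7] w 0.294 g 40.0 j [-0.49  0.44  0.38  2.2  -0.3   0.55 -0.03]
```

```bash

python3 -m handwheel '[[0,0.5,0,0,0,0],[0,0.5,0,0,0,0],[0,0,0,0,0,0]]' >/dev/null
python3 w.py
python3 -m handwheel '[[0,0.5,0,0,0,0],[0,0.5,0,0,0,0],[0,0,0,0,0,0]]' >/dev/null
python3 w.py
```

```text
t 29.18 box [-1.462e+02  1.000e-01  4.530e+01] x [-0.001  1.     0.   ] y [1.    0.001 0.001] z [ 0.001  0.    -1.   ] F [ 1.2  0.7 -0.6] w 0.292 g 40.0 j [-0.47  0.46  0.38  2.15 -0.3   0.58 -0.02]
t 29.43 box [-1.249e+02  1.000e-01  4.540e+01] x [-0.001  1.     0.   ] y [1.    0.001 0.003] z [ 0.003  0.    -1.   ] F [ 1.6  0.2 -0.6] w 0.296 g 40.0 j [-0.46  0.49  0.38  2.11 -0.31  0.6  -0.  ]
```

The rook slid in freely and is captured in the lane at x = -125. I release it, back off, lean the closed fingers forward and push it on from behind.

```bash

python3 -m handwheel '[[0,0,0.02,0,0,0],[0,0,0,0,0,0],[0,0,0,0,0,0],[0,0,-0.6,0,0,0],[0,0,-1,0,0,0],[0,0,-0.2,0,0,0],[0,-0.9,0,0,0,0],[0,-1,0,0,0,0]]' 0.5 40 >/dev/null
python3 -m handwheel '[[0,0,0,-0.94,0,0],[0,0,0,-0.94,0,0],[0,0,0,-0.94,0,0],[0,0,0,-0.94,0,0],[0,-0.26,0.97,0,0,0],[0,-0.2,0.75,0,0,0],[0,0,0,0,0,0]]' 0 20 >/dev/null
python3 w.py; python3 asc.py 296 190 40 34 | awk '{print}'
```

```text
t 30.68 box [-1.672e+02 -1.000e-01  4.320e+01] x [-0.002  1.    -0.001] y [0.967 0.003 0.257] z [ 0.257 -0.001 -0.967] F [-0.6  0.2  0.8] w 0.042 g 0.0 j [-0.59  0.37  0.38  2.42 -0.23  0.14 -0.17]
190 126 121  71  54  43  39  37  36  34  37  40  53  68  42  33  32  33  28  34  33  37  79 147 146 145 141  74  33  33  34  34  34  35  34  36  35  34  34  34  35
191  52  45  35  34  35  39  42  47  48  54  77 100 118  59  30  29  31  33  40  35  35  76 147 147 143 128  63  32  33  34  34  33  35  36  35  36  34  36  36  36
192  30  37  41  47  49  56  61  69  58  70 122 139 141  48  34  34  34  61 109  99  71  89 142 145 139 113  53  31  33  34  36  35  33  36  34  35  35  35  34  34
193  48  57  61  71  72  72  76  74  55  71 142 151 131  63 104 100  70  99 166 146  98  90 103 144 146 133  64  31  34  35  34  34  35  34  34  34  34  34  33  34
194  72  73  75  79  80  80  80  83  89  86 158 152 110  94 163 150  99  92  99  75  51  57  65 132 145 129  72  32  32  33  33  35  34  36  33  33  35  33  36  37
195  81  80  80  82  79  78  77  84 107 106 172 147  98  89 101  77  55  62  44  3
[... 3973 characters left out ...]
  36  36  37  36  37  37  37  36  36  37  35
220 145 145 141 141 145 149 142  73  73  82  87  87  86  83  81  82  85  80  82  79  55  42  37  37  34  36  36  38  37  36  39  38  37  37  36  36  37  35  35  35
221 143 144 141 139 143 148 144  86  84  85  88  87  84  82  83  84  86  82  81  68  44  37  36  33  34  36  37  36  36  37  36  34  37  35  35  35  36  35  35  38
222 144 146 142 139 141 148 142  86  81  84  86  87  84  82  83  85  87  83  78  53  38  37  35  35  38  38  37  36  38  35  36  37  36  38  35  37  37  35  38  37
223 142 146 144 141 138 148 144  86  79  82  85  88  82  83  82  86  86  83  67  40  37  36  34  36  36  36  37  37  36  38  37  35  35  36  36  37  34  34  37  34
```

```bash

python3 -m handwheel '[[0,-0.12,0.43,0,0,0],[0,0.48,0.13,0,0,0],[0,0.48,0.13,0,0,0],[0,0.48,0.13,0,0,0],[0,0.48,0.13,0,0,0],[0,0,0,0,0,0]]' >/dev/null
python3 w.py
python3 -m handwheel '[[0,0.48,0.13,0,0,0],[0,0,0,0,0,0],[0,0,0,0,0,0]]' >/dev/null
python3 w.py; python3 asc.py 306 196 36 24
```

```text
t 31.23 box [-132.2   -1.2   34. ] x [-0.002  1.    -0.002] y [0.969 0.002 0.245] z [ 0.245 -0.002 -0.969] F [-21.8   6.    7.9] w 0.004 g 11.5 j [-0.5   0.42  0.32  2.34 -0.24  0.18 -0.12]
t 31.48 box [-127.8   -1.4   33.6] x [-0.003  1.    -0.002] y [0.971 0.003 0.238] z [ 0.238 -0.001 -0.971] F [-47.3   8.6  45.7] w 0.007 g 33.5 j [-0.49  0.43  0.32  2.32 -0.24  0.19 -0.12]
196  53  53  75  73  76  76  80  85  84  82  68  58  81 112 127 103  83 141 134 156  98  89  96  79  63 100 143 141 117  79  77  82  85  82  79  79
197  63  53  87  85  84  84  84  84  82  81  85  84 104 156 178 142  98 145  98  82  72  76  66  67  68  89 132 142 121  81  78  82  82  83  81  79
198  60  45  85  84  82  81  79  76  69  63  70 106 100 103  84  66  65  71  69  68  80  84  82  81  78  85 116 153 120  86  76  80  83  82  80  77
199  65  59  89  75  70  62  58  45  42  36  44  74  77  78  69  67  79  82  84  80  83  84  84  81  80  84 112 159 114  85  78  81  82  81  79  78
200  63  88 103  53  43  38  37  35  36  35  36  50  77  86  83  81  80  85  86  82  81  83  84  81  81  81  82  93  82  79  78 
[... 2131 characters left out ...]
 150 148 144 135 113  63  47  44  42  38  38  37  38  40  39  39  37  39  40  38  39  39  39  38  37  38  36
216  57  56  53  61 125 217 241 223 220 174 152 139 118  85  50  40  41  38  37  40  40  40  37  38  38  39  36  37  37  38  37  37  38  37  35  36
217  57  58  56  66 118 173 193 204 192 175 153 127  88  52  38  40  38  37  39  41  39  38  39  39  39  39  39  38  37  38  36  39  37  38  38  37
218  60  64  67  70  83 115 117 127 108 106 104  90  56  39  37  38  37  38  38  40  38  38  38  38  37  38  36  38  37  36  37  35  37  37  33  37
219  70  77  84  84  83  84  82  80  77  80  73  56  42  38  36  37  37  37  37  37  36  37  37  38  37  37  36  36  34  35  35  36  36  34  35  35
```

The push from above tilted the rook because its foot is still in the flare, with its head at about (322,205) and its foot at (313,216). A held carry worked well before. I back off, regrip it, and lean tool and rook about 8°, which clears the shutter while still fitting the 14 mm channel.

```bash

python3 -m handwheel '[[0,-0.9,-0.25,0,0,0],[0,-0.9,-0.25,0,0,0],[0,0.2,-0.9,0.94,0,0],[0,0.1,-1,0.94,0,0],[0,0.1,-0.5,0.94,0,0],[0,0,0,0.94,0,0],[0,0,0,0,0,0]]' 0.5 40 >/dev/null
python3 w.py; python3 asc.py 300 196 32 26
```

```text
t 32.12 box [-1.503e+02  1.000e-01  8.730e+01] x [0.    1.    0.001] y [ 1.    -0.     0.003] z [ 0.003  0.001 -1.   ] F [1.1 0.1 0.3] w 0.461 g 0.0 j [-0.5   0.38  0.4   2.13 -0.23  0.67 -0.08]
196 100 142  86  77  80  83  83  80  78  63  58  54  51  66 143 142 140 140 123  69  66  65  68  71  78  75  74  77  78  82  82  84
197  94 142  86  76  79  83  84  82  80  83  86  84  72  67 135 142 141 140 123  85  84  81  84  87  87  84  82  85  84  83  84  84
198  81 141  87  77  80  85  85  81  81  83  86  85  74  59 119 142 142 139 115  86  83  83  84  87  86  83  81  85  84  81  82  82
199  82 142  92  78  81  84  86  82  81  84  84  85  75  59 117 142 144 137 102  84  85  84  81  85  85  82  80  85  83  80  81  84
200  83 144  99  79  82  85  86  82  80  84  84  84  76  66 117 143 137 123  90  83  85  82  81  85  86  82  82  82  84  82  81  82
201  83 141 100  79  81  86  87  82  81  84  84  83  74  66 117 131 110  82  79  84  86  83  83  85  87  83  82  84  83  82  82  83
202  91 138 100  81  81  86  86  82  80  83  83  84  87  87 134 116  93  77  76  82  81  79  79  81  83  80  77  
[... 1826 characters left out ...]
  41  38  37  39  38  39  39  39  38  39
217 145 145 120  60  54  57  56  56  71 138 209 192 134 129 127 121 119 126 121  55  39  38  37  37  39  40  39  39  39  38  39  38
218 146 145 128  62  55  58  59  63  82 132 143 135 116 103  93  94  96  90  62  39  39  37  37  38  39  37  39  39  36  38  37  37
219 145 149 141  65  59  66  68  76  82  87  85  84  84  80  80  83  73  57  41  38  35  36  37  36  38  38  38  37  37  36  36  36
220 145 149 143  73  73  81  85  88  86  83  81  82  83  79  81  79  56  42  38  36  35  35  37  36  36  36  38  36  38  36  35  35
221 141 147 143  85  83  85  87  87  83  82  83  83  85  83  81  68  43  38  36  35  35  38  37  34  36  36  36  34  35  35  35  37
```

```bash

python3 -m handwheel '[[0,0.65,0,0,0,0],[0,0.65,0.1,0,0,0],[0,0,0.8,0,0,0],[0,0,0.8,0,0,0],[0,0,0.44,0,0,0],[0,0,0,0,0,0]]' 0.5 40 >/dev/null
python3 w.py
python3 -m handwheel '[[0,0,0,0,0,0],[0,0,0,0,0,0],[0,0,0,0,0,0],[0,0,0,0,0,0]]' 0.1 40 >/dev/null
python3 w.py
python3 -m handwheel '[[0,0,-0.07,0,0,0],[0,0.5,0,0,0,0],[0,0.3,0,-0.5,0,0],[0,0.2,0,-0.5,0,0],[0,0,0,-0.5,0,0],[0,0,0,-0.5,0,0],[0,0,0,0,0,0]]' >/dev/null
python3 w.py
```

```text
t 32.67 box [-130.8   -0.7   40.6] x [-0.001  1.    -0.002] y [ 1.     0.001 -0.002] z [-0.002 -0.002 -1.   ] F [0.6 0.1 0.2] w 0.497 g 0.0 j [-0.44  0.49  0.35  2.12 -0.29  0.59 -0.02]
t 33.00 box [-1.286e+02  1.000e-01  4.290e+01] x [-0.001  1.     0.   ] y [1.    0.001 0.001] z [ 0.001  0.001 -1.   ] F [-0.4  0.1 -0.7] w 0.292 g 40.0 j [-0.44  0.48  0.35  2.11 -0.29  0.59 -0.02]
t 33.58 box [-1.084e+02  1.000e-01  4.440e+01] x [-0.001  1.     0.001] y [0.99  0.001 0.143] z [ 0.143  0.001 -0.99 ] F [-1.2  0.3  3.8] w 0.291 g 40.0 j [-0.47  0.45  0.36  2.19 -0.29  0.4  -0.04]
```

```bash

python3 -m handwheel '[[0,0.35,0.02,0,0,0],[0,0.3,0.04,0,0,0],[0,0,0,0,0,0],[0,0,0,0,0,0]]' >/dev/null
python3 w.py
```

```text
t 33.92 box [-95.   -0.   44.4] x [-0.001  1.     0.   ] y [0.99  0.001 0.14 ] z [ 0.14  0.   -0.99] F [ 1.8  1.3 -1.1] w 0.290 g 40.0 j [-0.46  0.47  0.36  2.16 -0.29  0.42 -0.03]
```

```bash

python3 -m handwheel '[[0.5,0,0,0,0,0],[0.5,0,0,0,0,0],[0,0,0,0,0,0]]' >/dev/null
python3 w.py
python3 -m handwheel '[[0.5,0,0,0,0,0],[0.5,0,0,0,0,0],[0.55,0,0,0,0,0],[0,0,0,0,0,0]]' >/dev/null
python3 w.py
```

```text
t 34.17 box [-95.8  22.4  44.5] x [-0.003  1.     0.001] y [0.99  0.003 0.14 ] z [ 0.14   0.001 -0.99 ] F [-1.3 -1.2  2.8] w 0.290 g 40.0 j [-0.51  0.47  0.37  2.15 -0.29  0.43 -0.07]
t 34.50 box [-96.1  54.1  44.4] x [-0.004  1.     0.001] y [0.99  0.004 0.14 ] z [ 0.14   0.002 -0.99 ] F [ 1.4 -0.5  1.4] w 0.293 g 40.0 j [-0.58  0.49  0.38  2.13 -0.29  0.44 -0.13]
```

```bash

python3 -m handwheel '[[-0.1,0,0,0,0,0],[0,0,0,0,0,0],[0,0,0,0,0,0],[0,0,-0.4,0,0,0],[0,0,-1,0,0,0],[0,-0.5,-1,0,0,0],[0,-1,-1,0.5,0,0],[0,-1,-1,0.5,0,0]]' 0.45 40 >/dev/null
python3 -m handwheel '[[-1,-1,-0.5,0.5,0,0],[-1,-0.8,0,0.5,0,0],[-1,0,0,0,0,0],[-1,0,0,0,0,0]]' >/dev/null
python3 w.py
python3 - <<'E'
from h import *
im=get_image('top'); cv2.imwrite('pics/t9.png',cv2.resize(im['image'][150:250,260:380],(720,600),interpolation=cv2.INTER_CUBIC)[:,:,::-1])
E
python3 rk.py '[[.547,-.347]]'
```

```text
t 35.50 box [-194.5  -31.9  134.1] x [-0.001  1.     0.001] y [1.    0.001 0.   ] z [ 0.     0.001 -1.   ] F [-0.2 -0.2 -0.4] w 0.446 g 0.0 j [-0.59  0.23  0.53  2.2  -0.17  0.75 -0.09]
top [0.547, -0.347] []
side [0.547, -0.347] [(array([ 0.5459, -0.3466]), 208, 240.6875, 0.47)]
```

View pics/t9.png

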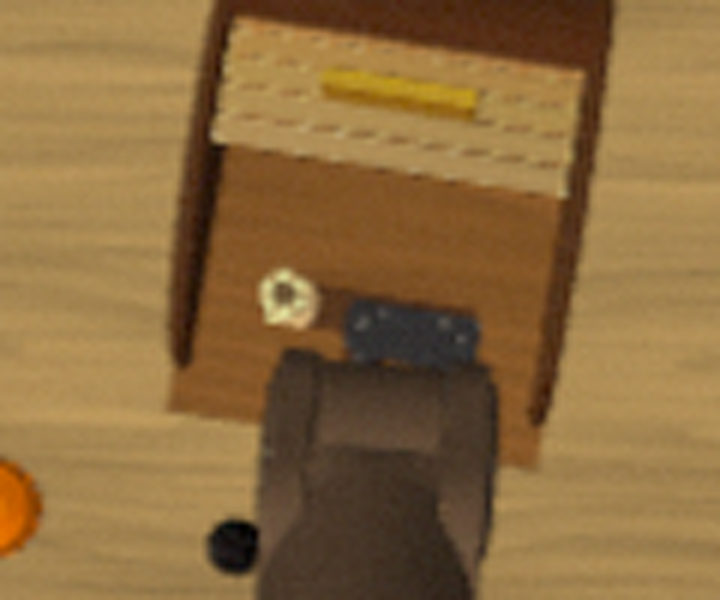

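The first rook stands upright at the left end of the cross slot, with its head at crop (287,297). The king and the timer have not moved. Next is rook B.

```bash

python3 -m handwheel '[[-1,0.52,0,0,0,0],[-1,0.52,0,0,0,0],[-1,0.52,0,0,0,0],[-1,0.52,0,0,0,0],[-1,0.52,0,0,0,0],[-1,0.52,0,0,0,0],[-1,0.52,0,0,0,0],[-1,0.52,0,0,0,0]]' 0.55 >/dev/null
python3 -m handwheel '[[-1,0.52,0,0,0,0],[-1,0.52,0,0,0,0],[-1,0.52,0,0,0,0],[-1,0.52,0,0,0,0],[-1,0.52,0,0,0,0],[-1,0.52,0,0,0,0],[-1,0.52,0,0,0,0],[-1,0.52,0,0,0,0]]' >/dev/null
python3 w.py
```

```text
t 37.08 box [ -26.1 -350.6  133. ] x [-0.003  1.     0.001] y [ 1.     0.003 -0.   ] z [-0.     0.001 -1.   ] F [-0.3 -0.4  0.2] w 0.552 g 0.0 j [ 0.11  0.57  0.53  1.69 -0.34  0.97  0.63]
```

```bash

python3 -m handwheel '[[-0.87,0.43,0.4,0,0,0],[0,0,0.9,0,0,0],[0,0,1,0,0,0],[0,0,1,0,0,0],[0,0,0.9,0,0,0],[0,0,0.55,0,0,0],[0,0,0,0,0,0]]' >/dev/null
python3 w.py
python3 -m handwheel '[[0,0,0,0,0,0],[0,0,0,0,0,0],[0,0,0,0,0,0],[0,0,0,0,0,0],[0,0,0,0,0,0],[0,0,0,0,0,0]]' 0.1 40 >/dev/null
python3 w.py
```

```text
t 37.67 box [ -19.5 -366.5   35.7] x [-0.002  1.     0.002] y [ 1.     0.002 -0.004] z [-0.004  0.002 -1.   ] F [-0.5 -0.2  0.1] w 0.549 g 0.0 j [ 0.18  0.71  0.47  1.73 -0.41  0.81  0.7 ]
t 38.17 box [ -17.7 -368.6   39.4] x [-0.001  1.    -0.   ] y [1.    0.001 0.002] z [ 0.002 -0.    -1.   ] F [-0.5 -0.   6.3] w 0.291 g 40.0 j [ 0.18  0.7   0.47  1.72 -0.41  0.81  0.7 ]
```

```bash

python3 -m handwheel '[[0,0,-0.5,0,0,0],[0,0,-1,0,0,0],[0,0,-1,0,0,0],[0,0,-1,0,0,0],[0,0,-1,0,0,0],[0.9,-0.6,-0.5,0,0,0],[0.97,-0.6,0,0,0,0],[0.97,-0.6,0,0,0,0]]' >/dev/null
python3 -m handwheel '[[0.97,-0.6,0,0,0,0],[0.97,-0.6,0,0,0,0],[0.97,-0.6,0,0,0,0],[0.97,-0.6,0,0,0,0],[0.97,-0.6,0,0,0,0],[0.97,-0.6,0,0,0,0],[0.97,-0.6,0,0,0,0],[0.97,-0.6,0,0,0,0]]' >/dev/null
python3 -m handwheel '[[0.97,-0.5,0,0,0,0],[0.97,-0.5,0,0,0,0],[0.97,-0.5,0,0,0,0],[0.97,-0.4,0,0,0,0],[0.97,-0.2,0,0,0,0],[0.97,-0.2,0,0,0,0],[0,0,0,0,0,0],[0,0,0,0,0,0]]' >/dev/null
python3 w.py
```

```text
t 40.17 box [-197.1  -39.4  138.7] x [-0.003  1.     0.   ] y [1.    0.003 0.   ] z [ 0.  0. -1.] F [ 0.3 -0.2 -0.8] w 0.292 g 40.0 j [-0.59  0.22  0.53  2.2  -0.16  0.76 -0.08]
```

```bash

python3 -m handwheel '[[0.97,-0.3,0.5,0,0,0],[1,-0.25,1,0,0,0],[0,0,1,0,0,0],[0,0,1,0,0,0],[0,0,0.7,0,0,0],[0,0,0.3,0,0,0],[0,0,0,0,0,0],[0,0,0,0,0,0]]' >/dev/null
python3 w.py; python3 foot.py | head -3; python3 asc.py 284 212 16 16
```

```text
t 40.83 box [-207.5   -1.5   48.7] x [ 0.  1. -0.] y [ 1. -0. -0.] z [-0. -0. -1.] F [ 1.   0.4 -0.2] w 0.288 g 40.0 j [-0.56  0.39  0.42  2.29 -0.31  0.52 -0.04]
0.034 bottom row 222.38 cols 285.4 295.9
0.038 bottom row 223.26 cols 285.5 296.0
0.042 bottom row 224.15 cols 285.6 296.0
212 105 125  91 134 136 131 130 127 119 116 108 123 141 144 144 141
213 108 135 123 136 130 128 128 127 116 120 141 140 143 144 144 144
214 140 139 139 137 130 136 135 129 119 121 142 142 142 142 142 143
215 140 136 138 139 130 135 136 130 119 125 148 142 141 140 142 143
216 137 135 149 166 131 133 135 130 120 129 161 149 140 140 141 144
217 137 140 184 210 137 134 134 128 117 122 172 167 143 141 140 143
218 135 148 209 211 157 142 138 133 127 139 171 173 144 141 140 142
219 135 152 219 212 195 173 162 157 157 164 171 167 140 143 141 142
220 135 148 202 206 205 202 193 180 176 174 166 147 134 143 141 141
221 133 137 152 179 196 200 191 179 177 168 139 119 134 145 142 138
222 133 135 130 137 155 174 167 155 151 136 122 129 143 145 142 138
223 133 136 134 133 135 137 135 132 133 131 133 140 143 146 143 141
224 134 135 136 135 138 137 135 135 140 144 143 140 140 145 144 141
225 135 135 135 136 139 140 138 135 141 144 143 141 138 143 145 142
226 136 134 136 136 137 140 139 135 139 143 143 141 139 143 146 142
227 137 134 135 135 137 141 140 136 139 141 144 142 140 142 144 143
```

```bash

python3 -m handwheel '[[0.06,0.5,0,0,0,0],[0,0.6,0,0,0,0],[0,0.6,0,0,0,0],[0,0.4,0,0,0,0],[0,0,0,0,0,0],[0,0,0.14,0,0,0],[0,0,0,0,0,0]]' >/dev/null
python3 w.py
python3 -m handwheel '[[0,0.5,0,0,0,0],[0,0.5,0,0,0,0],[0,0,0,0,0,0]]' >/dev/null
python3 w.py
```

```text
t 41.52 box [-166.1    0.5   45.4] x [-0.001  1.     0.   ] y [1.    0.001 0.   ] z [ 0.  0. -1.] F [ 0.6 -0.7 -1.2] w 0.288 g 40.0 j [-0.52  0.44  0.41  2.2  -0.33  0.56 -0.  ]
t 41.77 box [-145.2    0.7   45.8] x [-0.001  1.     0.   ] y [1.    0.001 0.   ] z [ 0.  0. -1.] F [ 1.5 -0.3 -1.3] w 0.291 g 40.0 j [-0.5   0.47  0.41  2.15 -0.33  0.58  0.01]
```

```bash

python3 -m handwheel '[[0,0.5,0,0,0,0],[0,0.5,0,0,0,0],[0,0.4,0,0,0,0],[0,0.3,0,-0.5,0,0],[0,0.2,0,-0.5,0,0],[0,0,0,-0.5,0,0],[0,0,0,-0.5,0,0],[0,0,0,0,0,0]]' >/dev/null
python3 w.py
```

```text
t 42.43 box [-108.     0.6   46.3] x [-0.001  1.     0.001] y [0.99  0.001 0.142] z [ 0.142  0.001 -0.99 ] F [-1.8 -1.2  9.4] w 0.298 g 40.0 j [-0.51  0.45  0.41  2.19 -0.34  0.41  0.01]
```

```bash

python3 -m handwheel '[[0,0.3,0.01,0,0,0],[0,0.34,0.04,0,0,0],[0,0,0,0,0,0],[0,0,0,0,0,0]]' >/dev/null
python3 w.py
python3 -m handwheel '[[-0.5,0,0,0,0,0],[-0.5,0,0,0,0,0],[0,0,0,0,0,0]]' >/dev/null
python3 w.py
```

```text
t 42.77 box [-94.1   0.6  46.6] x [-0.001  1.    -0.   ] y [0.99  0.001 0.141] z [ 0.141  0.    -0.99 ] F [1.7 0.4 1.3] w 0.293 g 40.0 j [-0.5   0.47  0.41  2.16 -0.34  0.43  0.02]
t 43.02 box [-95.2 -22.4  46.5] x [ 0.002  1.    -0.001] y [ 0.99  -0.002  0.139] z [ 0.139 -0.001 -0.99 ] F [ 0.9 -1.   1.3] w 0.291 g 40.0 j [-0.44  0.46  0.4   2.17 -0.34  0.43  0.06]
```

```bash

python3 -m handwheel '[[-0.5,0,0,0,0,0],[-0.5,0,0,0,0,0],[-0.45,0,0,0,0,0],[0,0,0,0,0,0]]' >/dev/null
python3 w.py
python3 -m handwheel '[[0.05,0,0,0,0,0],[0,0,0,0,0,0],[0,0,0,0,0,0],[0,0,-0.4,0,0,0],[0,0,-1,0,0,0],[0,-0.5,-1,0,0,0],[0,-1,-1,0.5,0,0],[0,-1,-1,0.5,0,0]]' 0.45 40 >/dev/null
python3 -m handwheel '[[0,-1,-0.5,0.5,0,0],[0,-1,-1,0.5,0,0],[0,-0.5,-1,0,0,0]]' 0 20 >/dev/null
python3 w.py
python3 - <<'E'
from w import *
im=get_image('top'); cv2.imwrite('pics/t10.png',cv2.resize(im['image'][150:250,260:380],(720,600),interpolation=cv2.INTER_CUBIC)[:,:,::-1])
c,s=np.cos(q[2]),np.sin(q[2])
for y in(.05,-.05): X=-.088; print(((proj(im,[.616+c*X-s*y,.0149+s*X+c*y,.068])-[260,150])*6+2.5).round())
f=lambda th:np.radians(103)-th
for cam in('top','side'):
  I=get_image(cam)
  print(cam,[(h['point'][0]*640,h['point'][1]*400,round(h['score'],2)) for h in place_of('shutter_handle',cam)[:2]])
  for th in(0,.05,.1,.15): X=-.145*np.cos(f(th)); print(th,proj(I,[.616+c*X,.0149+s*X,.03+.145*np.sin(f(th))]).round(1))
E
```

```text
t 43.35 box [-95.2 -51.3  46.6] x [ 0.002  1.    -0.001] y [ 0.99  -0.002  0.139] z [ 0.139 -0.001 -0.99 ] F [ 0.2 -0.9  1.1] w 0.293 g 40.0 j [-0.37  0.46  0.38  2.17 -0.34  0.42  0.12]
t 44.27 box [-209.8  -47.7  176. ] x [-0.001  1.    -0.001] y [ 1.     0.001 -0.004] z [-0.004 -0.001 -1.   ] F [0.8 0.7 1.1] w 0.283 g 0.0 j [-0.61  0.13  0.55  2.18 -0.09  0.86 -0.15]
[289. 294.]
[453. 321.]
top [(325.632, 167.32, 0.7)]
0 [326.6 163.5]
0.05 [326.2 165.5]
0.1 [325.9 167.5]
0.15 [325.5 169.5]
side [(358.912, 178.8, 0.88), (323.904, 209.79999999999998, 0.71)]
0 [362.5 178.8]
0.05 [360.4 178.5]
0.1 [358.2 178.3]
0.15 [356.  178.2]
```

View pics/t10.png

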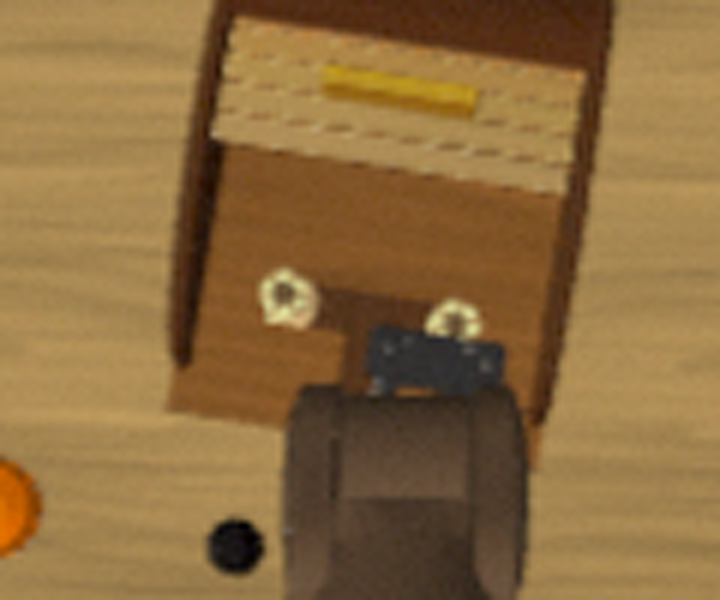

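Both rooks are at their ends, with heads at (287,297) and (454,322) against the expected (289,294) and (453,321). The shutter is at about 0.09 rad. I turn the tool back and go behind the handle.

```bash

python3 -m handwheel '[[0,0,-0.8,0,0,-1],[0,0,-0.8,0,0,-1],[0,0,-0.5,0,0,-1],[0,0,0,0,0,-1],[0,0,0,0,0,-1],[0,0,0,0,0,-1],[0,0,0,0,0,-1],[0,0,0,0,0,-1]]' >/dev/null
python3 -m handwheel '[[0,0,0,0,0,-1],[0,0,0,0,0,-1],[0,0,0,0,0,-1],[0,0,0,0,0,-1],[0,0,0,0,0,-1],[0,0,0,0,0,-1],[0,0,0,0,0,-1],[0,0,0,0,0,-1]]' >/dev/null
python3 -m handwheel '[[0,0,0,0,0,-1],[0,0,0,0,0,-1],[0,0,0,0,0,-1],[0,0,0,0,0,-1],[0,0,0,0,0,-1],[0,0,0,0,0,-1],[0,0,0,0,0,-0.5],[0,0,0,0,0,0]]' >/dev/null
python3 w.py
python3 -m handwheel '[[-1,0.18,0,0,0,0],[-1,0.18,0,0,0,0],[-1,0.18,0,0,0,0],[-1,0.18,0,0,0,0],[-1,0.18,0,0,0,0],[-1,0.18,0,0,0,0],[-1,0.18,0,0,0,0],[-1,0.18,0,0,0,0]]' >/dev/null
python3 w.py
```

```text
t 46.52 box [-207.7  -47.7  216.4] x [-1.    -0.002  0.002] y [-0.002  1.    -0.001] z [-0.002 -0.001 -1.   ] F [0.4 0.5 0.4] w 0.008 g 0.0 j [-0.54  0.07  0.45  2.11 -0.03  0.97  1.36]
t 47.18 box [-46.7 -18.5 216.2] x [-1.     0.001  0.001] y [ 0.001  1.    -0.001] z [-0.001 -0.001 -1.   ] F [-0.   0.2  0.9] w 0.004 g 0.0 j [-0.44  0.37  0.46  1.76 -0.18  1.06  1.51]
```

```bash

python3 -m handwheel '[[-1,0.19,0,0,0,0],[-1,0.19,0,0,0,0],[-1,0.19,0,0,0,0],[-1,0.19,0,0,0,0],[-0.85,0.18,0,0,0,0],[0,0,0.9,0,0,0],[0,0,0.9,0,0,0],[0,0,0.4,0,0,0]]' >/dev/null
python3 w.py
python3 - <<'E'
import numpy as np
# TCP path: leading lower corner rides behind the rib
for d in (98,90,80,70,60,50,40,30,24,18,14):
    f=np.radians(d); r=143 if d>50 else 148
    print(d,np.round([-r*np.cos(f)+6*np.sin(f)+9.5, 30+r*np.sin(f)+6*np.cos(f)],0))
E
```

```text
t 47.85 box [4.840e+01 1.000e-01 1.697e+02] x [-1.     0.     0.004] y [ 0.     1.    -0.001] z [-0.004 -0.001 -1.   ] F [-0.6 -0.2 -0.4] w 0.000 g 0.0 j [-0.37  0.57  0.44  1.56 -0.26  1.07  1.56]
98 [ 35. 171.]
90 [ 15. 173.]
80 [ -9. 172.]
70 [-34. 166.]
60 [-57. 157.]
50 [-81. 147.]
40 [-100.  130.]
30 [-116.  109.]
24 [-123.   96.]
18 [-129.   81.]
14 [-133.   72.]
```

```bash

python3 -m handwheel '[[0.8,0,-0.05,0,0,0],[0.85,0,-0.1,0,0,0],[0.6,0,0,0,0,0],[0.6,0,0.05,0,0,0],[0.62,0,0.15,0,0,0],[0.63,0,0.15,0,0,0],[0,0,0,0,0,0]]' >/dev/null
python3 w.py
python3 -m handwheel '[[0.57,0,0.2,0,0,0],[0.58,0,0.25,0,0,0],[0.6,0,0.25,0,0,0],[0.6,0,0.25,0,0,0],[0,0,0,0,0,0]]' >/dev/null
python3 w.py
python3 - <<'E'
from h import *
for cam in('top','side'):
  I=get_image(cam); c,s=np.cos(-.1407),np.sin(-.1407)
  print(cam,[(h['point'][0]*640,h['point'][1]*400,round(h['score'],2)) for h in place_of('shutter_handle',cam)[:2]])
  for d in(70,60,50,40): f=np.radians(d);X=-.145*np.cos(f); print(d,proj(I,[.616+c*X,.0149+s*X,.03+.145*np.sin(f)]).round(1))
E
```

```text
t 48.43 box [-3.430e+01  1.000e-01  1.689e+02] x [-1.    -0.     0.002] y [-0.  1.  0.] z [-0.002  0.    -1.   ] F [-1.  -0.3 -0.3] w 0.002 g 0.0 j [-0.44  0.44  0.44  1.78 -0.22  0.98  1.52]
t 48.85 box [-81.1   0.2 149.5] x [-1.    -0.     0.002] y [-0.  1. -0.] z [-0.002 -0.    -1.   ] F [ 0.  -0.  -0.6] w 0.005 g 0.0 j [-0.48  0.39  0.44  1.91 -0.21  0.89  1.5 ]
top []
70 [322.6 187.3]
60 [321.6 194.2]
50 [320.7 200.5]
40 [319.9 205.9]
side [(323.52, 184.88, 0.95)]
70 [337.2 181.1]
60 [330.1 184. ]
50 [323.7 187.8]
40 [318.3 192.4]
```

```bash

python3 -m handwheel '[[0.48,0,0.48,0,0,0],[0.48,0,0.49,0,0,0],[0.4,0,0.52,0,0,0],[0.4,0,0.53,0,0,0],[0.35,0,0.65,0,0,0],[0.15,0,0.38,0,0,0],[0.15,0,0.38,0,0,0],[0,0,0,0,0,0]]' >/dev/null
python3 w.py
python3 -m handwheel '[[0,0,0.3,0,0,0],[0,0,0,0,0,0],[0,0,0,0,0,0]]' >/dev/null
python3 w.py
python3 - <<'E'
from h import *
I=get_image('side'); c,s=np.cos(-.1407),np.sin(-.1407)
print([(h['point'][0]*640,h['point'][1]*400,round(h['score'],2)) for h in place_of('shutter_handle','side')[:2]])
for d in(30,24,18): f=np.radians(d);X=-.145*np.cos(f); print(d,proj(I,[.616+c*X,.0149+s*X,.03+.145*np.sin(f)]).round(1))
E
```

```text
t 49.72 box [-1.277e+02  1.000e-01  8.090e+01] x [-1.    -0.001  0.001] y [-0.001  1.    -0.   ] z [-0.001 -0.    -1.   ] F [ 0.6 -0.   0.3] w 0.002 g 0.1 j [-0.48  0.42  0.4   2.08 -0.26  0.68  1.52]
t 49.97 box [-127.2    0.2   78.5] x [-1. -0. -0.] y [-0.     1.     0.002] z [ 0.     0.002 -1.   ] F [-13.3  -0.5  46.9] w 0.005 g 19.9 j [-0.48  0.43  0.4   2.09 -0.26  0.68  1.52]
[(308.48, 203.2, 0.65)]
30 [314.1 197.5]
24 [312.1 200.8]
18 [310.5 204.2]
```

The shutter is on its stop, with 47 N and the handle point at the shut position. I lift off and check.

```bash

python3 -m handwheel '[[0.1,0,-0.5,0,0,0],[0.3,0,-1,0,0,0],[0.5,0,-1,0,0,0],[0.5,0,-1,0,0,0],[0.5,0,-1,0,0,0],[0,0,-1,0,0,0],[0,0,0,0,0,0],[0,0,0,0,0,0]]' >/dev/null
python3 w.py
python3 - <<'E'
from h import *
I=get_image('side'); c,s=np.cos(-.1407),np.sin(-.1407); save(I,'end.png')
print([(h['point'][0]*640,h['point'][1]*400,round(h['score'],2)) for h in place_of('shutter_handle','side')[:2]])
cv2.imwrite('pics/endc.png',cv2.resize(I['image'][120:400,220:440],None,fx=2.1,fy=2.1,interpolation=cv2.INTER_CUBIC)[:,:,::-1])
E
```

```text
t 50.73 box [-164.6    0.5  186.9] x [-1.    -0.001 -0.003] y [-0.001  1.     0.002] z [ 0.003  0.002 -1.   ] F [-0.3  1.4 -0.9] w 0.003 g 0.0 j [-0.6   0.2   0.47  2.05 -0.12  0.91  1.37]
[(311.168, 200.68, 0.95)]
```

View pics/endc.png

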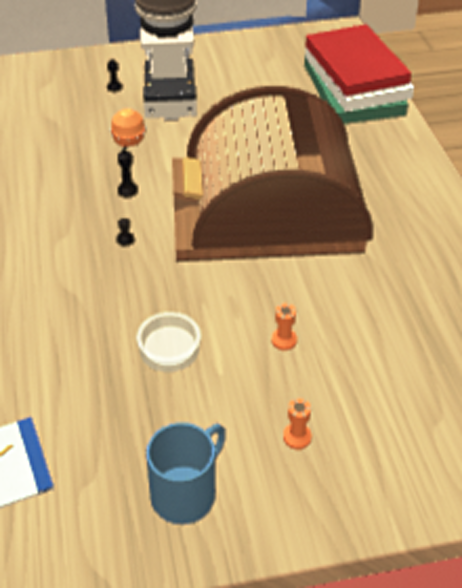

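```bash
python3 - <<'E'
from h import *
c,s=np.cos(-.1407),np.sin(-.1407)
for cam in('side','top'):
  I=get_image(cam); a=I['image'].astype(int); m=(a[:,:,0]-a[:,:,2]>95)&(a[:,:,0]>130)&(a[:,:,1]>100)
  w=np.zeros_like(m); u,v=(311,202) if cam=='side' else (318,214); w[v-14:v+14,u-20:u+20]=1; ys,xs=np.nonzero(m&w); print(cam,len(xs),xs.mean() if len(xs) else 0,ys.mean() if len(xs) else 0,xs.min() if len(xs) else 0,xs.max() if len(xs) else 0,ys.min() if len(xs) else 0,ys.max() if len(xs) else 0)
  for d in(18,20,22,24):
    f=np.radians(d); P=[]
    for r in(.125,.155):
      for t in(-.006,.006):
        for y in(-.045,.045):
          X=-r*np.cos(f)+t*np.sin(f); Z=.03+r*np.sin(f)+t*np.cos(f); P.append(proj(I,[.616+c*X-s*y,.0149+s*X+c*y,Z]))
    k=np.zeros((1600,2560),np.uint8); cv2.fillConvexPoly(k,cv2.convexHull((np.array(P)*4+1.5).astype(np.int32)),1); Y,X=np.nonzero(k); print(d,(X.mean()/4).round(1),(Y.mean()/4).round(1),(X.min()/4).round(1),(X.max()/4).round(1),(Y.min()/4).round(1),(Y.max()/4).round(1),len(X)/16)
E
```

```text
side 479 315.58872651356995 201.18789144050103 302 329 188 215
18 312.3 205.0 307.0 317.8 194.2 215.5 197.3125
20 312.6 203.9 307.5 318.0 193.0 214.5 191.0625
22 313.2 202.9 308.0 318.8 192.0 213.5 192.3125
24 313.8 201.8 308.5 319.2 190.8 212.8 196.0625
top 39 334.84615384615387 205.74358974358975 333 337 200 211
18 319.4 213.3 306.2 332.5 206.8 219.8 235.75
20 319.5 212.8 306.2 332.8 206.2 219.2 239.3125
22 319.6 212.2 306.5 332.8 205.8 218.8 235.4375
24 319.7 211.6 306.5 332.8 205.0 218.2 240.4375
```

```bash

python3 -m handwheel '[[-0.9,0,0.9,0,0,0],[-0.9,0,0.9,0,0,0],[0,0,0.9,0,0,0],[0,0,0.9,0,0,0],[0,0,0.9,0,0,0],[0,0,0.45,0,0,0],[0,0,0,0,0,0]]' >/dev/null
python3 w.py
python3 -m handwheel '[[0,0,0.15,0,0,0],[0,0,0,0,0,0]]' >/dev/null
python3 w.py
python3 -m handwheel '[[0,0,0.1,0,0,0],[0,0,0,0,0,0]]' >/dev/null
python3 w.py
```

```text
t 51.52 box [-131.3   -0.5   84.5] x [-1.    -0.001  0.004] y [-0.001  1.    -0.002] z [-0.004 -0.002 -1.   ] F [-0.6  0.  -0.3] w 0.009 g 0.0 j [-0.5   0.42  0.42  2.09 -0.26  0.69  1.52]
t 51.68 box [-1.295e+02  1.000e-01  8.390e+01] x [-1.    -0.001 -0.   ] y [-0.001  1.     0.   ] z [ 0.  0. -1.] F [-0.4 -0.4 -0.2] w 0.006 g 0.0 j [-0.49  0.42  0.41  2.09 -0.26  0.69  1.52]
t 51.85 box [-129.4    0.3   82.2] x [-1.    -0.001 -0.001] y [-0.001  1.     0.001] z [ 0.001  0.001 -1.   ] F [0.2 0.4 0.1] w 0.005 g 0.0 j [-0.49  0.42  0.41  2.09 -0.26  0.68  1.53]
```

With no contact down to z = 82, the handle is still at its shut position. I retreat and hand in.

```bash

python3 -m handwheel '[[0,0,-0.5,0,0,0],[0,0,-1,0,0,0],[0,0,-1,0,0,0],[0,0,-1,0,0,0],[0,0,-1,0,0,0],[0,0,0,0,0,0],[0,0,0,0,0,0]]' | tail -4
python3 -c "
from cell import *
print(sign_off())"
```

```text
ee_rot: [0.219, 3.131, 0.002]
force: [-0.6, 0.1, 0.6]
width: 0.009
gripper_force: 0.0
the job is handed in; nothing more can be done
None
```

Both rooks stand at opposite ends of the cross slot and the shutter is rolled down to its stop; I handed the job in at about 52 s with nothing else visibly moved, but `sign_off()` returned no verdict.

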